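Find the full truffle tin by weight and make it ready for the courier

ROBOT

A 6-joint arm with a two-finger parallel gripper is mounted at the origin on a cart in front of the work surface, level with it; the furniture and walls round the work are solid. World frame = base frame: x ahead of the robot, y to its left, z up, the work surface at z = 0. Lengths are in m, angles in rad, forces in N, time in s.
With the tool pointing down it reaches from about 0.325 to 1 m from the base axis. Payload 5.1 kg.
Tool frame: the origin (TCP) lies midway between the tips of the shut fingers; the grasp point (between the pads) lies 19 mm behind it; z points along the fingers, x is the direction in which the jaws open and shut, and the axes are right-handed (so a half turn about z gives the same grasp; the last joint's range is limited). The gripper opens to 85 mm and grips with 20 to 120 N. Pads are 22 mm wide; open, the fingers measure 114 mm over their backs; the gripper's body (76 mm by 85 mm) begins 54 mm behind the grasp point. The pads swing forward as they close: fully open they stand 13 mm farther back than shut.
Start: joints at [1.038, 0.124, 1.65, -0, 1.367, -0.083], TCP at [0.283, 0.585, 0.231] pointing down, gripper open.
Joint ranges: [-2.61, 2.61], [-1.02, 2.33], [0.03, 2.71], [-1.35, 4.49], [0.32, 2.68], [-2.91, 2.91]. Speed limits (rad/s): [2.57, 2.57, 3.14, 3.14, 3.14, 3.14].

INTERFACE

Orientations are given as a unit quaternion [w, x, y, z].
In Python, from rig import arm gives the robot as it stands. The module is installed in compiled form; this text tells all that it offers.
- The arm moves only by the tool move_arm, never from a script. Its argument "targets" is a list of rows, each an object of numbers: "x", "y", "z": the shift along the world's x, y, z in mm; "wx", "wy", "wz": the turn, a rotation vector about the world's x, y, z in degrees; "gripper": the finger opening in mm, from 0 to 85.4. In form: [{"x": .., "y": .., "z": .., "wx": .., "wy": .., "wz": .., "gripper": ..}, ...]. A call has 1 to 5 rows; each row is the pose to reach, as a shift and turn from the pose commanded when the call began; what a row does not reach only later rows make up. A row lasts 1/10 s, in which the tool goes at most 50 mm and 8.59 degrees, less where a joint would pass 70% of its speed; a pose out of reach is approached as far as the arm can. A call with a gripper value outside its range is refused whole. The fingers move at their own pace and stop on an object; the grip force is fixed at half the most. Time passes only in rows, so rows that repeat a pose let the fingers close. It gives the time, the measured TCP pose, the force and the opening at its end, in the units of the state.
- arm.get_state(): the state, without advancing time (a new reading comes with each control period).
- arm.snapshot(name): name is "side" or "top" or "wrist"; returns a dict with "color" (400x640x3 uint8, red, green, blue), "z_map" (400x640 float32, m along the optical axis (not along the pixel's ray), 0 where there is no reading), "mtx" (3x3 intrinsics, pixels), "k1" (the pictures are not rectified: a ray, as slopes to the right and down, at radius r is drawn at 1 + k1 r^2 times it, then the intrinsics apply), "pose" (4x4, takes a point from camera to world coordinates). Camera axes: x right, y up, looking along -z (the intrinsics and any distortion apply to the point x, -y, -z); pixel columns grow to the right and rows downward; lengths in m; the calibration is good to about 2 mm. A picture is of the moment at which its call begins.
- arm.hand_in(): hands the job in, once; it reports no verdict.
The state is a dict: "time_s": time; "joint_pos": joint angles; "joint_velocities": joint speeds; "tau": joint torques, N m; "tool_pos": TCP position; "tcp_rot": TCP orientation; "force": force on the tool from outside, world axes, zero at the start; "torque": the same for the moment, N m; "width": opening from 0.0 (shut) to 1.0 (fully open).
Only numpy, scipy, OpenCV 4.12 (cv2) and the standard library are available. Lean on these libraries where they do the work, as an engineer would, in place of code of your own. Each camera call takes 0.05 s, during which the arm holds its last target. There are 200 camera calls.

TASK

The closed truffle tins standing loose in the middle of the table look alike, but only one is still full: lift them to feel which, draw the caddy's transport lock right back, stand the full tin upright on the floor of the caddy's bay and slide the lock fully home over it. Pull the caddy's telescoping handle up until its button clicks out and it stays up by itself, and stand every empty tin upright in the dark grey baking tray. Do not tip a tin over on its side, and leave everything else on the table where it is.

Things in the scene. Friction and masses are not known exactly. Their poses are not given: they have to be found in the camera images.
- tin_a: one of up to eight truffle tins, all alike (dark red, gold rims and seal); None if absent. Closed, lid fixed: 84 mm along its x, 58 mm along its y, 64 mm high; origin at the centre of its underside, z up. Empty about 0.12 kg, full about 0.5 kg (15 per cent more or less); exactly one tin present is full, it may be any. Grip it across the 58 mm
- tin_b: one of up to eight truffle tins, all alike (dark red, gold rims and seal); None if absent. Closed, lid fixed: 84 mm along its x, 58 mm along its y, 64 mm high; origin at the centre of its underside, z up. Empty about 0.12 kg, full about 0.5 kg (15 per cent more or less); exactly one tin present is full, it may be any. Grip it across the 58 mm
- tin_c: one of up to eight truffle tins, all alike (dark red, gold rims and seal); None if absent. Closed, lid fixed: 84 mm along its x, 58 mm along its y, 64 mm high; origin at the centre of its underside, z up. Empty about 0.12 kg, full about 0.5 kg (15 per cent more or less); exactly one tin present is full, it may be any. Grip it across the 58 mm
- tin_d: one of up to eight truffle tins, all alike (dark red, gold rims and seal); None if absent. Closed, lid fixed: 84 mm along its x, 58 mm along its y, 64 mm high; origin at the centre of its underside, z up. Empty about 0.12 kg, full about 0.5 kg (15 per cent more or less); exactly one tin present is full, it may be any. Grip it across the 58 mm
- tin_e: one of up to eight truffle tins, all alike (dark red, gold rims and seal); None if absent. Closed, lid fixed: 84 mm along its x, 58 mm along its y, 64 mm high; origin at the centre of its underside, z up. Empty about 0.12 kg, full about 0.5 kg (15 per cent more or less); exactly one tin present is full, it may be any. Grip it across the 58 mm
- tin_f: one of up to eight truffle tins, all alike (dark red, gold rims and seal); None if absent. Closed, lid fixed: 84 mm along its x, 58 mm along its y, 64 mm high; origin at the centre of its underside, z up. Empty about 0.12 kg, full about 0.5 kg (15 per cent more or less); exactly one tin present is full, it may be any. Grip it across the 58 mm
- tin_g: one of up to eight truffle tins, all alike (dark red, gold rims and seal); None if absent. Closed, lid fixed: 84 mm along its x, 58 mm along its y, 64 mm high; origin at the centre of its underside, z up. Empty about 0.12 kg, full about 0.5 kg (15 per cent more or less); exactly one tin present is full, it may be any. Grip it across the 58 mm
- tin_h: one of up to eight truffle tins, all alike (dark red, gold rims and seal); None if absent. Closed, lid fixed: 84 mm along its x, 58 mm along its y, 64 mm high; origin at the centre of its underside, z up. Empty about 0.12 kg, full about 0.5 kg (15 per cent more or less); exactly one tin present is full, it may be any. Grip it across the 58 mm
- tray_floor (a point): centre of the inner floor (4 mm above the table) of the low dark grey baking tray for the empties, fixed to the table. Inside 212 mm along its x and 262 mm along its y; walls 21 mm above its floor. x away from the robot, y left, turned slightly with the tray; z up. Close behind it stands the bag sealer, fixed, up to 0.15 m high, from world x 0.62, right end at world y 0.15: go round or well over it
- caddy: delivery caddy, fixed to the table, 294 x 124 mm; origin at table height under the centre of its bay; x points away from the robot (base plate from -57 to +237 mm), y left, turned slightly; z up. Open bay in front; behind it the white cold-pack case (x 48 to 231 mm, top 66 mm above the table) with the lock on top; at x 165 mm the steel handle tube, 26 mm square, mouth collar up to 152 mm above the table
- bay (a point): centre of the floor of the caddy's bay, 6 mm above the table; axes as caddy. The bay is 94 mm along x and 68 mm along y; on three sides its walls stand 18 mm above its floor, on the +x side is the case. A tin goes in from above with its x along the bay's x (either way round), 5 mm of play on each side
- lock (a joint): transport lock, a flat steel bolt with an orange grip sliding on the case along the caddy's x. 0 m = fully home at its stop (reaches 5 mm past the bay's centre, 3.5 mm over the lid of a seated tin); 0.055 m = right back at its rear stop, the bay is clear above. Starts at or near home; stays where left; about 1.5 N moves it
- lock_grip (a point): point in the orange grip, 9 mm under its top, moving with the bolt; axes as caddy; 40 mm behind the bay's centre at joint 0. The grip is 24 mm along x, 18 mm across (along y) and 26 mm high, its top 104.5 mm above the table; it stands on the bolt (top 78.5 mm) between guide cheeks 83 mm above the table
- handle (a joint): telescoping T handle, slides straight up out of the square tube: 0 m = pushed down, about 0.092 m = end stop. Above about 0.087 m its button springs out of the window in the front of the tube and holds it up; let go below that, it sinks back under its own weight. About 3 N moves it; starts near 0
- handle_grip (a point): middle of the handle's cross bar, moving with it: a round black bar 19 mm thick, 96 mm long along the caddy's y, 178 mm above the table when pushed down, 165 mm behind the bay's centre. A hub 18 mm thick (along x) and 26 mm long under it reaches 17 mm below this point. Axes as caddy
- button (a joint): the handle's red lock button: about 0 m = held in inside the tube, about 0.007 m = sprung out of the window (handle locked up)
- tape_roll: a bystander; leave it where it is: roll of brown tape, 92 mm across, 48 mm high
- nozzle_a: a bystander; leave it where it is: steel piping nozzle, 27 mm across, 40 mm high
- nozzle_b: a bystander; leave it where it is: another steel piping nozzle, 27 mm across, 40 mm high
- cutter: a bystander; leave it where it is: steel ring cutter, 70 mm across, 34 mm high
- marker: a bystander; leave it where it is: felt marker, white with black ends, 120 mm long, 16 mm thick
- brush: a bystander; leave it where it is: flat pastry brush, 214 mm long, lying near the right edge of the table

How it is judged:
By the outcome, as a careful person would: the job done as asked, in the order asked, and still so for the second after the job is handed in, with the robot touching nothing.
Of tin_a, tin_d only 1 to 1 are there at a start; the rules pass over those that are not, and their reading is None.
Of tin_b, tin_e only 1 to 1 are there at a start; the rules pass over those that are not, and their reading is None.
Of tin_c, tin_f, tin_g, tin_h only 1 to 3 are there at a start; the rules pass over those that are not, and their reading is None.
At some moment in a run one of tin_a, tin_b, tin_c, tin_d, tin_e, tin_f, tin_g, tin_h may be knocked a few centimetres aside while the robot is not near it.
It also fails if it takes over 210 s, if anything falls off the work surface, if the arm or the gripper's body presses on something with over 40 N, if the wrist force passes 120 N, or if a joint passes its speed limit or range.

## Working session

There is one attempt and no reset: what is moved stays moved. The work goes in short steps, Python scripts to look and compute and a tool call to move; the robot and the scene stay as the last step left them, time stands still between calls to the robot, and variables do not carry over. Pictures are saved under pics/ and viewed, about 12 in all and at most 16, crops included, and the job is handed in when it is done.

Besides the shell and the picture viewer there is one more tool, called after "Request:" by a JSON object that holds its "api" and its "payload", one argument or row to a line. move_arm: Moves the arm, as the interface text tells. Its arguments: {"type":"object","properties":{"targets":{"type":"array","items":{"type":"object","properties":{"x":{"type":"number"},"y":{"type":"number"},"z":{"type":"number"},"wx":{"type":"number"},"wy":{"type":"number"},"wz":{"type":"number"},"gripper":{"type":"number"}}}}},"required":["targets"]}

```bash
mkdir -p pics; cat > h.py <<'E'
import numpy as np, cv2
from rig import arm
def snap(n):
    s=arm.snapshot(n); return s
def pts(s):
    K=s["mtx"];z=s["z_map"];h,w=z.shape
    u,v=np.meshgrid(np.arange(w),np.arange(h))
    xd=(u-K[0,2])/K[0,0];yd=(v-K[1,2])/K[1,1]
    x,y=xd.copy(),yd.copy()
    for _ in range(8):
        f=1+s["k1"]*(x*x+y*y);x,y=xd/f,yd/f
    P=np.stack([x*z,-y*z,-z,np.ones_like(z)],-1)@s["pose"].T
    P=P[...,:3].copy();P[z==0]=np.nan
    return P
def save(s,f,box=None,sc=1):
    c=s["color"][...,::-1]
    if box: c=c[box[1]:box[3],box[0]:box[2]]
    cv2.imwrite("pics/"+f,cv2.resize(c,None,fx=sc,fy=sc,interpolation=cv2.INTER_CUBIC))
E
python3 - <<'E'
from h import *
import pickle
print(arm.get_state())
for n in ("top","side"):
    s=snap(n);save(s,n+"0.png",sc=1.25);pickle.dump(s,open(n+".pkl","wb"));print(n,s["pose"].round(3).tolist(),s["mtx"].tolist(),s["k1"])
E
```

```text
{'time_s': 0.0, 'joint_pos': array([ 1.03841107e+00,  1.24535666e-01,  1.65167440e+00,  1.56829450e-05,
        1.36747076e+00, -8.26138373e-02]), 'joint_velocities': array([ 7.75504013e-04,  3.87428165e-05, -1.85557616e-03,  1.26032341e-03,
        1.41240198e-03,  5.05731353e-06]), 'tau': array([ 8.41194378e-04, -4.23615575e+01, -3.65449548e+01, -1.36753288e-04,
        7.22437762e-03, -1.06509933e-05]), 'tool_pos': array([0.28231736, 0.5848196 , 0.23003299]), 'tcp_rot': array([ 4.73372227e-04,  8.46983176e-01,  5.31618669e-01, -9.30641912e-04]), 'force': array([ 0.08500425, -0.3235814 ,  0.46156311]), 'torque': array([-0.0074226 , -0.01669814, -0.03724284]), 'width': 1.002913115201858}
top [[-0.007, 0.987, -0.16, 0.372], [-1.0, -0.008, -0.01, -0.078], [-0.011, 0.16, 0.987, 1.438], [0.0, 0.0, 0.0, 1.0]] [[459.17579250441133, 0.0, 323.17251466984743], [0.0, 459.17579250441133, 197.42218609958582], [0.0, 0.0, 1.0]] -0.121142466715721
side [[0.986, 0.098, -0.138, 0.415], [-0.168, 0.644, -0.746, -0.939], [0.016, 0.759, 0.651, 0.883], [0.0, 0.0, 0.0, 1.0]] [[430.3367033166285, 0.0, 323.15975201760796], [0.0, 430.3367033166285, 200.87650010848435], [0.0, 0.0, 1.0]] 0.0181639689766954
```

View pics/top0.png

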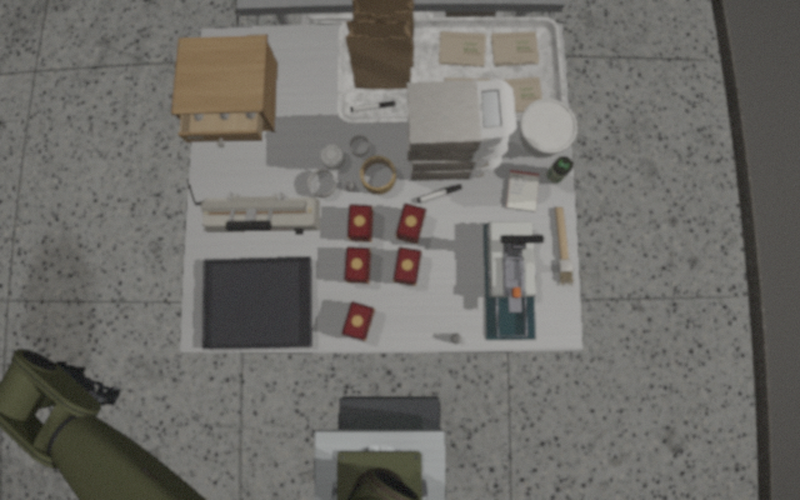

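View pics/side0.png

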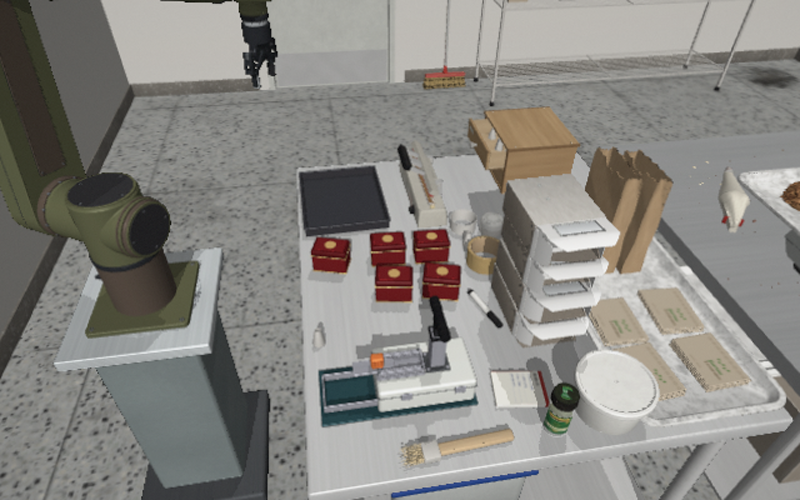

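Five tins in the top picture (display px): (360,222), (411,223), (357,265), (407,265) and (358,321). The tray is at left (257,302), the caddy at right (512,285) with its orange grip at (517,293).

```bash
cat >> h.py <<'E'
def tins(s,P=None,show=True):
    P=pts(s) if P is None else P
    c=s["color"].astype(int)
    m=(P[...,2]>.052)&(P[...,2]<.078)
    red=(c[...,0]>1.6*c[...,1])&(c[...,0]>40)
    gold=(c[...,0]>c[...,2]+40)
    mm=(m&(red|gold)).astype(np.uint8)
    mm=cv2.morphologyEx(mm,cv2.MORPH_OPEN,np.ones((3,3)))
    n,l,st,_=cv2.connectedComponentsWithStats(mm)
    out=[]
    for i in range(1,n):
        if st[i,4]<150: continue
        q=P[l==i]; r=cv2.minAreaRect((q[:,:2]*1000).astype(np.float32))
        (cx,cy),(w,h),a=r
        if w<h: a-=90
        a=(a+90)%180-90
        med=np.median(q,0)*1000
        out.append((cx,cy,a)); 
        if show: print("tin ctr %.1f %.1f  size %.1f %.1f yaw %.1f z %.1f n %d"%(cx,cy,max(w,h),min(w,h),a,med[2],len(q)))
    return out
E
python3 - <<'E'
from h import *
import pickle
s=pickle.load(open("top.pkl","rb"));P=pts(s);tins(s,P)
c=s["color"].astype(int)
def rect(m,name):
    n,l,st,_=cv2.connectedComponentsWithStats(m.astype(np.uint8));i=1+st[1:,4].argmax()
    q=P[l==i];r=cv2.minAreaRect((q[:,:2]*1000).astype(np.float32));print(name,r,np.median(q,0).round(4),len(q))
rg=(c[...,0]>180)&(c[...,1]<130)&(c[...,2]<90)
X,Y,Z=P[...,0],P[...,1],P[...,2]
rect(rg&(Z>.09)&(Z<.115),"orange")
cad=(Y<-.28)&(Y>-.55)&(X<.8)
rect(cad&(Z>.16)&(Z<.21),"bar")
rect(cad&(Z>.06)&(Z<.072),"case")
rect((Y<-.28)&(Y>-.48)&(X<.75)&(Z>.004)&(Z<.2),"caddyall")
rect((Y>.1)&(Y<.5)&(X<.62)&(Z>-.005)&(Z<.03)&(c.sum(-1)<210),"tray")
s2=pickle.load(open("side.pkl","rb"));print("side");P2=pts(s2);tins(s2,P2);P=P2;c=s2["color"].astype(int);X,Y,Z=P[...,0],P[...,1],P[...,2]
rg=(c[...,0]>180)&(c[...,1]<130)&(c[...,2]<90)
cad=(Y<-.28)&(Y>-.55)&(X<.8)
rect(rg&(Z>.09)&(Z<.115),"orange")
rect(cad&(Z>.16)&(Z<.21),"bar")
rect(cad&(Z>.06)&(Z<.072),"case")
E
```

```text
tin ctr 658.3 44.8  size 79.0 53.0 yaw 0.3 z 63.2 n 434
tin ctr 657.0 -79.8  size 78.4 49.8 yaw -15.3 z 63.3 n 396
tin ctr 553.1 50.4  size 77.6 52.2 yaw -0.4 z 63.4 n 446
tin ctr 549.9 -70.6  size 77.4 49.3 yaw -10.0 z 63.3 n 405
tin ctr 417.5 48.5  size 74.8 52.5 yaw -16.8 z 63.6 n 433Traceback (most recent call last):
  File "<stdin>", line 10, in <module>
  File "<stdin>", line 6, in rect
ValueError: attempt to get argmax of an empty sequence
```

```bash
python3 - <<'E'
from h import *
import pickle
def rect(P,m,name):
    n,l,st,_=cv2.connectedComponentsWithStats(m.astype(np.uint8))
    if n<2: print(name,"none");return
    i=1+st[1:,4].argmax()
    q=P[l==i];r=cv2.minAreaRect((q[:,:2]*1000).astype(np.float32));print(name,[np.round(a,1).tolist() for a in r],np.median(q,0).round(4),len(q))
for f in("top","side"):
    s=pickle.load(open(f+".pkl","rb"));P=pts(s);c=s["color"].astype(int);print(f)
    X,Y,Z=P[...,0],P[...,1],P[...,2]
    cad=(Y<-.28)&(Y>-.5)&(X<.75)&(X>.3)
    rg=(c[...,0]>1.6*c[...,1])&(c[...,0]>100)
    rect(P,cad&rg&(Z>.07),"orange")
    rect(P,cad&(Z>.16)&(Z<.21),"bar")
    rect(P,cad&(Z>.055)&(Z<.075)&(c.min(-1)>120),"case")
    rect(P,cad&(c[...,1]<90)&(c[...,0]<60)&(Z<.03),"base")
    rect(P,(Y>.1)&(Y<.5)&(X<.62)&(Z>-.01)&(Z<.03)&(c.sum(-1)<240),"tray")
    if f=="side":tins(s,P)
E
```

```text
top
orange [[479.4, -324.3], [7.9, 12.5], 45.7] [ 0.481  -0.324   0.1042] 9
bar [[590.2, -326.4], [92.7, 18.0], 89.6] [ 0.5894 -0.3265  0.1937] 240
case [[567.7, -329.7], [100.3, 178.4], 89.6] [ 0.6253 -0.297   0.0654] 647
base [[425.4, -329.3], [64.0, 90.4], 88.9] [ 0.4146 -0.3225  0.0053] 396
tray [[464.7, 305.9], [221.7, 276.6], 1.8] [0.465  0.3096 0.0044] 6036
side
orange [[481.2, -328.9], [15.6, 20.8], 84.7] [ 0.48   -0.3338  0.101 ] 102
bar [[592.6, -328.5], [19.4, 96.1], 0.5] [ 0.59   -0.3343  0.195 ] 347
case [[567.1, -334.3], [182.5, 104.8], 1.0] [ 0.5892 -0.3618  0.0663] 1665
base [[428.5, -319.7], [95.4, 58.3], 0.8] [ 0.428  -0.3218  0.0057] 766
tray [[464.8, 304.3], [222.0, 282.7], 1.2] [0.4654 0.3026 0.0063] 3198
tin ctr 1019.5 280.0  size 200.9 12.7 yaw 0.0 z 64.4 n 303
tin ctr 659.9 40.3  size 79.6 56.7 yaw -5.9 z 64.6 n 356
tin ctr 554.2 46.6  size 80.3 57.4 yaw -5.9 z 64.5 n 363
tin ctr 419.7 44.5  size 82.1 56.9 yaw -16.4 z 64.6 n 391
tin ctr 659.2 -81.7  size 81.2 61.6 yaw -16.5 z 64.3 n 455
tin ctr 551.4 -72.0  size 80.5 64.1 yaw -10.0 z 64.5 n 484
```

Request:
{"api": "move_arm", "payload": {
  "targets": [
    {"x": 12, "y": -48, "z": -8, "wz": 2},
    {"x": 24, "y": -96, "z": -16, "wz": 4},
    {"x": 36, "y": -144, "z": -24, "wz": 6},
    {"x": 48, "y": -192, "z": -32, "wz": 8},
    {"x": 60, "y": -240, "z": -40, "wz": 9}
  ]
}}

```text
invalid input at $.targets[0]: expected keys x, y, z, wx, wy, wz, gripper
```

Request:
{"api": "move_arm", "payload": {
  "targets": [
    {"x": 12, "y": -48, "z": -10},
    {"x": 24, "y": -96, "z": -20},
    {"x": 36, "y": -144, "z": -30},
    {"x": 48, "y": -192, "z": -40},
    {"x": 60, "y": -240, "z": -50}
  ]
}}

```text
invalid input at $.targets[0]: expected keys x, y, z, wx, wy, wz, gripper
```

Request:
{"api": "move_arm", "payload": {
  "targets": [
    {"x": 8, "y": -29, "z": -10},
    {"x": 16, "y": -58, "z": -20},
    {"x": 16, "y": -58, "z": -20},
    {"x": 16, "y": -58, "z": -20}
  ]
}}

```text
invalid input at $.targets[0]: expected keys x, y, z, wx, wy, wz, gripper
```

```bash
python3 - <<'E'
from h import *
s=snap("wrist");save(s,"w1.png");P=pts(s);tins(s,P);print(arm.get_state())
tins(snap("side"))
E
```

```text
{'time_s': 0.15, 'joint_pos': array([ 1.03836957e+00,  1.24401697e-01,  1.65134867e+00, -2.91186417e-05,
        1.36752563e+00, -8.25855058e-02]), 'joint_velocities': array([-0.00021469, -0.00078031, -0.00443835,  0.00159317,  0.00145926,
        0.00132541]), 'tau': array([-1.00517996e-04, -4.24225652e+01, -3.66014099e+01, -8.92954830e-06,
        4.61205098e-03,  3.71909735e-06]), 'tool_pos': array([0.28241697, 0.58491194, 0.23031226]), 'tcp_rot': array([ 3.99752967e-04,  8.46999484e-01,  5.31593046e-01, -7.40821663e-04]), 'force': array([-0.03378442, -0.06065242,  0.36018459]), 'torque': array([ 0.043207  ,  0.01958641, -0.03265847]), 'width': 1.0017962763068553}
tin ctr 1018.5 279.7  size 199.9 13.8 yaw 1.4 z 65.2 n 301
tin ctr 660.0 41.7  size 78.8 56.0 yaw -3.9 z 64.3 n 361
tin ctr 554.2 46.2  size 79.7 56.4 yaw -3.8 z 64.4 n 369
tin ctr 419.5 43.9  size 81.6 58.7 yaw -17.1 z 64.3 n 386
tin ctr 659.0 -82.0  size 80.7 60.9 yaw -15.7 z 64.5 n 451
tin ctr 551.4 -72.3  size 80.7 60.9 yaw -9.3 z 64.2 n 482
```

View pics/w1.png

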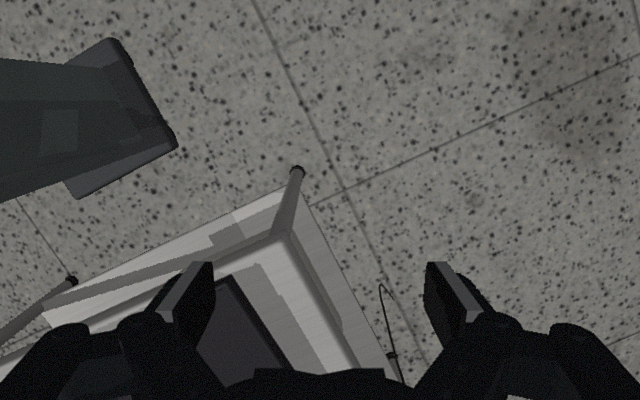

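All the keys are required, so nothing moved; the wrist view still shows the floor and the cart corner.

Request:
{"api": "move_arm", "payload": {
  "targets": [
    {"x": 12, "y": -48, "z": -8, "wx": 0, "wy": 0, "wz": 2, "gripper": 85},
    {"x": 24, "y": -96, "z": -16, "wx": 0, "wy": 0, "wz": 4, "gripper": 85},
    {"x": 36, "y": -144, "z": -24, "wx": 0, "wy": 0, "wz": 6, "gripper": 85},
    {"x": 48, "y": -192, "z": -32, "wx": 0, "wy": 0, "wz": 8, "gripper": 85},
    {"x": 60, "y": -240, "z": -40, "wx": 0, "wy": 0, "wz": 9, "gripper": 85}
  ]
}}

```text
time_s: 0.7
tool_pos: [0.3424, 0.344, 0.1909]
tcp_rot: [0.0, 0.802, 0.597, 0.0]
force: [0.2, -0.4, 0.2]
width: 0.995
```

Request:
{"api": "move_arm", "payload": {
  "targets": [
    {"x": 12, "y": -48, "z": -8, "wx": 0, "wy": 0, "wz": 0, "gripper": 85},
    {"x": 24, "y": -96, "z": -16, "wx": 0, "wy": 0, "wz": 0, "gripper": 85},
    {"x": 36, "y": -144, "z": -24, "wx": 0, "wy": 0, "wz": 0, "gripper": 85},
    {"x": 48, "y": -192, "z": -32, "wx": 0, "wy": 0, "wz": 0, "gripper": 85},
    {"x": 60, "y": -240, "z": -40, "wx": 0, "wy": 0, "wz": 0, "gripper": 85}
  ]
}}

```text
time_s: 1.2
tool_pos: [0.4023, 0.1046, 0.1514]
tcp_rot: [0.0, 0.803, 0.597, 0.0]
force: [0.8, 0.6, -0.6]
width: 0.992
```

Request:
{"api": "move_arm", "payload": {
  "targets": [
    {"x": 8, "y": -29, "z": -5, "wx": 0, "wy": 0, "wz": 0, "gripper": 85},
    {"x": 16, "y": -58, "z": -10, "wx": 0, "wy": 0, "wz": 0, "gripper": 85},
    {"x": 16, "y": -58, "z": -20, "wx": 0, "wy": 0, "wz": 0, "gripper": 85},
    {"x": 16, "y": -58, "z": -20, "wx": 0, "wy": 0, "wz": 0, "gripper": 85}
  ]
}}

```text
time_s: 1.6
tool_pos: [0.4171, 0.0482, 0.1298]
tcp_rot: [-0.001, 0.803, 0.596, -0.001]
force: [-0.2, 0.4, -0.3]
width: 0.998
```

```bash
python3 - <<'E'
from h import *
s=snap("wrist");save(s,"w2.png");P=pts(s);tins(s,P);a=arm.get_state();print(a["time_s"],a["tool_pos"],a["tcp_rot"],a["force"])
tins(snap("top"))
E
```

```text
tin ctr 417.6 47.2  size 82.5 57.7 yaw -17.0 z 64.3 n 11363
tin ctr 537.0 50.4  size 57.9 48.3 yaw 85.1 z 63.9 n 3053
tin ctr 518.8 -50.7  size 24.1 12.3 yaw 78.2 z 62.8 n 399
1.65 [0.41741162 0.04882826 0.13048927] [-0.00087442  0.80273927  0.59632895 -0.00082235] [-0.54485399 -0.55856386  0.3500422 ]
tin ctr 658.6 44.4  size 77.9 52.7 yaw -0.9 z 63.4 n 433
tin ctr 656.8 -80.3  size 78.4 49.7 yaw -15.8 z 63.5 n 396
tin ctr 553.4 50.3  size 77.8 52.1 yaw -0.1 z 63.4 n 448
tin ctr 550.1 -70.4  size 78.1 49.0 yaw -9.2 z 63.1 n 412
```

View pics/w2.png

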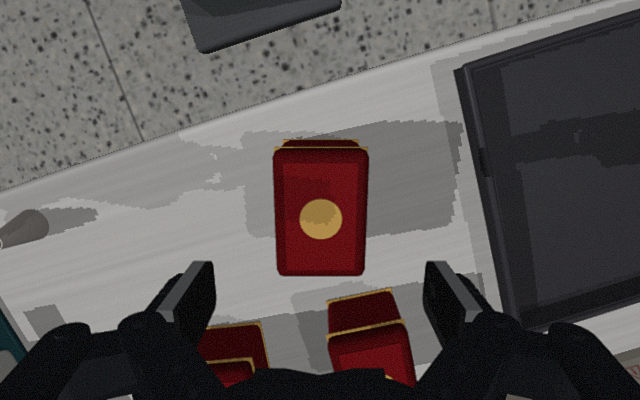

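The tin is centred under the gripper, aligned within a degree (seal at px (321,219)). I'll lower, grip and lift it.

Request:
{"api": "move_arm", "payload": {
  "targets": [
    {"x": 0, "y": -1, "z": -45, "wx": 0, "wy": 0, "wz": 0, "gripper": 85},
    {"x": 0, "y": -1, "z": -85, "wx": 0, "wy": 0, "wz": 0, "gripper": 85},
    {"x": 0, "y": -1, "z": -100, "wx": 0, "wy": 0, "wz": 0, "gripper": 85},
    {"x": 0, "y": -1, "z": -100, "wx": 0, "wy": 0, "wz": 0, "gripper": 50},
    {"x": 0, "y": -1, "z": -100, "wx": 0, "wy": 0, "wz": 0, "gripper": 50}
  ]
}}

```text
time_s: 2.2
tool_pos: [0.4188, 0.0483, 0.0323]
tcp_rot: [0.0, 0.802, 0.597, 0.0]
force: [0.4, -0.6, 0.1]
width: 0.686
```

Request:
{"api": "move_arm", "payload": {
  "targets": [
    {"x": 0, "y": 0, "z": 0, "wx": 0, "wy": 0, "wz": 0, "gripper": 50},
    {"x": 0, "y": 0, "z": 0, "wx": 0, "wy": 0, "wz": 0, "gripper": 50},
    {"x": 0, "y": 0, "z": 0, "wx": 0, "wy": 0, "wz": 0, "gripper": 50},
    {"x": 0, "y": 0, "z": 0, "wx": 0, "wy": 0, "wz": 0, "gripper": 50}
  ]
}}

```text
time_s: 2.6
tool_pos: [0.4193, 0.0476, 0.0327]
tcp_rot: [0.001, 0.803, 0.596, 0.001]
force: [-0.0, 0.5, 4.8]
width: 0.672
```

Request:
{"api": "move_arm", "payload": {
  "targets": [
    {"x": 0, "y": 0, "z": 20, "wx": 0, "wy": 0, "wz": 0, "gripper": 50},
    {"x": 0, "y": 0, "z": 40, "wx": 0, "wy": 0, "wz": 0, "gripper": 50},
    {"x": 0, "y": 0, "z": 40, "wx": 0, "wy": 0, "wz": 0, "gripper": 50},
    {"x": 0, "y": 0, "z": 40, "wx": 0, "wy": 0, "wz": 0, "gripper": 50},
    {"x": 0, "y": 0, "z": 40, "wx": 0, "wy": 0, "wz": 0, "gripper": 50}
  ]
}}

```text
time_s: 3.1
tool_pos: [0.4174, 0.0474, 0.0702]
tcp_rot: [-0.001, 0.803, 0.596, -0.001]
force: [0.3, 0.6, -0.9]
width: 0.666
```

```bash
cat >> h.py <<'E'
def feel():
    F=[]
    for i in range(3):
        snap("top"); F.append(arm.get_state()["force"])
    a=arm.get_state();print("t %.2f tcp"%a["time_s"],(a["tool_pos"]*1000).round(1),"F",np.mean(F,0).round(2),"w %.1f"%(a["width"]*85.4))
E
python3 -c "
from h import *
feel();tins(snap('top'));s=snap('side');save(s,'s1.png',(200,130,450,300),2)"
```

```text
t 3.25 tcp [417.4  47.5  70.3] F [ 0.26  0.07 -1.65] w 57.3
tin ctr 658.4 44.7  size 78.6 53.5 yaw -1.2 z 63.4 n 440
tin ctr 657.2 -80.1  size 78.0 49.9 yaw -13.7 z 63.4 n 396
tin ctr 553.1 50.2  size 77.2 52.9 yaw -0.4 z 63.4 n 446
tin ctr 549.4 -70.4  size 78.3 49.4 yaw -9.9 z 63.3 n 417
```

Request:
{"api": "move_arm", "payload": {
  "targets": [
    {"x": 0, "y": 0, "z": -20, "wx": 0, "wy": 0, "wz": 0, "gripper": 50},
    {"x": 0, "y": 0, "z": -35, "wx": 0, "wy": 0, "wz": 0, "gripper": 50},
    {"x": 0, "y": 0, "z": -39, "wx": 0, "wy": 0, "wz": 0, "gripper": 50},
    {"x": 0, "y": 0, "z": -39, "wx": 0, "wy": 0, "wz": 0, "gripper": 50},
    {"x": 0, "y": 0, "z": -39, "wx": 0, "wy": 0, "wz": 0, "gripper": 85}
  ]
}}

```text
time_s: 3.85
tool_pos: [0.4186, 0.0475, 0.0327]
tcp_rot: [0.0, 0.803, 0.596, 0.0]
force: [-0.5, -1.1, -0.2]
width: 0.822
```

Request:
{"api": "move_arm", "payload": {
  "targets": [
    {"x": 0, "y": 0, "z": 0, "wx": 0, "wy": 0, "wz": 0, "gripper": 85},
    {"x": 0, "y": 0, "z": 0, "wx": 0, "wy": 0, "wz": 0, "gripper": 85},
    {"x": 0, "y": 0, "z": 30, "wx": 0, "wy": 0, "wz": 0, "gripper": 85},
    {"x": 0, "y": 0, "z": 70, "wx": 0, "wy": 0, "wz": 0, "gripper": 85},
    {"x": 36, "y": 0, "z": 90, "wx": 0, "wy": 0, "wz": 5, "gripper": 85}
  ]
}}

```text
time_s: 4.35
tool_pos: [0.4539, 0.0477, 0.1262]
tcp_rot: [0.002, 0.775, 0.632, 0.002]
force: [0.4, 0.8, 0.9]
width: 0.996
```

Request:
{"api": "move_arm", "payload": {
  "targets": [
    {"x": 40, "y": 1, "z": 0, "wx": 0, "wy": 0, "wz": 6, "gripper": 85},
    {"x": 80, "y": 2, "z": 0, "wx": 0, "wy": 0, "wz": 11, "gripper": 85},
    {"x": 100, "y": 2, "z": 0, "wx": 0, "wy": 0, "wz": 11, "gripper": 85},
    {"x": 100, "y": 2, "z": 0, "wx": 0, "wy": 0, "wz": 11, "gripper": 85}
  ]
}}

```text
time_s: 4.75
tool_pos: [0.5565, 0.0494, 0.1228]
tcp_rot: [0.0, 0.712, 0.702, 0.0]
force: [-0.5, 0.6, -0.3]
width: 0.997
```

```bash
python3 -c "
from h import *
feel();tins(snap('wrist'));print('top');tins(snap('top'));print(arm.get_state()['tcp_rot'])"
```

```text
t 4.90 tcp [553.3  49.5 121.9] F [-0.22  0.16  0.02] w 85.2
tin ctr 442.1 38.3  size 58.1 34.8 yaw 73.5 z 63.9 n 5958
tin ctr 551.5 -72.4  size 83.6 57.6 yaw -9.9 z 64.3 n 11553
tin ctr 555.2 49.2  size 83.9 58.0 yaw -3.5 z 64.3 n 12320
tin ctr 623.9 -91.0  size 21.5 20.3 yaw -13.7 z 63.0 n 568
tin ctr 642.0 44.3  size 57.5 46.7 yaw 87.4 z 64.1 n 4991
top
tin ctr 681.5 43.3  size 49.9 33.0 yaw -89.0 z 63.8 n 168
tin ctr 657.4 -80.1  size 77.3 50.2 yaw -14.2 z 63.7 n 399
tin ctr 550.5 -70.4  size 78.9 49.7 yaw -9.5 z 63.6 n 408
[-3.06106620e-04  7.11832378e-01  7.02349244e-01 -3.34182679e-04]
```

Request:
{"api": "move_arm", "payload": {
  "targets": [
    {"x": 2, "y": 0, "z": -40, "wx": 0, "wy": 0, "wz": -3, "gripper": 85},
    {"x": 2, "y": 0, "z": -75, "wx": 0, "wy": 0, "wz": -3, "gripper": 85},
    {"x": 2, "y": 0, "z": -91, "wx": 0, "wy": 0, "wz": -3, "gripper": 85},
    {"x": 2, "y": 0, "z": -91, "wx": 0, "wy": 0, "wz": -3, "gripper": 50},
    {"x": 2, "y": 0, "z": -91, "wx": 0, "wy": 0, "wz": -3, "gripper": 50}
  ]
}}

```text
time_s: 5.5
tool_pos: [0.5568, 0.0496, 0.0326]
tcp_rot: [0.0, 0.73, 0.683, 0.001]
force: [0.2, 2.9, 2.3]
width: 0.688
```

Request:
{"api": "move_arm", "payload": {
  "targets": [
    {"x": 0, "y": 0, "z": 0, "wx": 0, "wy": 0, "wz": 0, "gripper": 50},
    {"x": 0, "y": 0, "z": 0, "wx": 0, "wy": 0, "wz": 0, "gripper": 50},
    {"x": 0, "y": 0, "z": 0, "wx": 0, "wy": 0, "wz": 0, "gripper": 50},
    {"x": 0, "y": 0, "z": 0, "wx": 0, "wy": 0, "wz": 0, "gripper": 50}
  ]
}}

```text
time_s: 5.9
tool_pos: [0.5574, 0.0495, 0.033]
tcp_rot: [0.001, 0.73, 0.683, 0.001]
force: [0.4, -0.2, 4.3]
width: 0.667
```

Request:
{"api": "move_arm", "payload": {
  "targets": [
    {"x": 0, "y": 0, "z": 20, "wx": 0, "wy": 0, "wz": 0, "gripper": 50},
    {"x": 0, "y": 0, "z": 40, "wx": 0, "wy": 0, "wz": 0, "gripper": 50},
    {"x": 0, "y": 0, "z": 40, "wx": 0, "wy": 0, "wz": 0, "gripper": 50},
    {"x": 0, "y": 0, "z": 40, "wx": 0, "wy": 0, "wz": 0, "gripper": 50},
    {"x": 0, "y": 0, "z": 40, "wx": 0, "wy": 0, "wz": 0, "gripper": 50}
  ]
}}

```text
time_s: 6.4
tool_pos: [0.5553, 0.0495, 0.07]
tcp_rot: [-0.001, 0.73, 0.683, -0.001]
force: [-0.4, 0.3, -0.7]
width: 0.669
```

```bash
python3 -c "
from h import *
feel()"
```

```text
t 6.55 tcp [555.4  49.5  70.1] F [ 0.32  0.23 -1.83] w 57.2
```

Empty as well. I'll set it down and go to the third.

Request:
{"api": "move_arm", "payload": {
  "targets": [
    {"x": 0, "y": 0, "z": -20, "wx": 0, "wy": 0, "wz": 0, "gripper": 50},
    {"x": 0, "y": 0, "z": -35, "wx": 0, "wy": 0, "wz": 0, "gripper": 50},
    {"x": 0, "y": 0, "z": -39, "wx": 0, "wy": 0, "wz": 0, "gripper": 50},
    {"x": 0, "y": 0, "z": -39, "wx": 0, "wy": 0, "wz": 0, "gripper": 50},
    {"x": 0, "y": 0, "z": -39, "wx": 0, "wy": 0, "wz": 0, "gripper": 85}
  ]
}}

```text
time_s: 7.05
tool_pos: [0.5562, 0.0495, 0.0322]
tcp_rot: [-0.0, 0.73, 0.683, -0.0]
force: [0.7, 0.4, -0.4]
width: 0.821
```

Request:
{"api": "move_arm", "payload": {
  "targets": [
    {"x": 0, "y": 0, "z": 0, "wx": 0, "wy": 0, "wz": 0, "gripper": 85},
    {"x": 0, "y": 0, "z": 0, "wx": 0, "wy": 0, "wz": 0, "gripper": 85},
    {"x": 0, "y": 0, "z": 30, "wx": 0, "wy": 0, "wz": 0, "gripper": 85},
    {"x": 0, "y": 0, "z": 70, "wx": 0, "wy": 0, "wz": 0, "gripper": 85},
    {"x": 30, "y": -2, "z": 90, "wx": 0, "wy": 0, "wz": 0, "gripper": 85}
  ]
}}

```text
time_s: 7.55
tool_pos: [0.5857, 0.0478, 0.1252]
tcp_rot: [0.001, 0.73, 0.684, 0.001]
force: [0.7, 1.4, 0.6]
width: 0.995
```

Request:
{"api": "move_arm", "payload": {
  "targets": [
    {"x": 40, "y": -2, "z": 0, "wx": 0, "wy": 0, "wz": 0, "gripper": 85},
    {"x": 74, "y": -3, "z": 0, "wx": 0, "wy": 0, "wz": 0, "gripper": 85},
    {"x": 74, "y": -3, "z": 0, "wx": 0, "wy": 0, "wz": 0, "gripper": 85}
  ]
}}

```text
time_s: 7.85
tool_pos: [0.6635, 0.0441, 0.1225]
tcp_rot: [0.001, 0.73, 0.683, 0.001]
force: [-0.4, -0.0, -0.8]
width: 0.995
```

```bash
python3 -c "
from h import *
feel();tins(snap('wrist'));print('top');tins(snap('top'))"
```

```text
t 8.00 tcp [659.4  44.5 121.6] F [ 0.18 -0.23 -0.47] w 84.9
tin ctr 560.2 -73.7  size 66.9 58.1 yaw -9.3 z 64.4 n 12249
tin ctr 567.5 46.5  size 58.1 57.6 yaw 86.0 z 64.3 n 12017
tin ctr 661.1 43.5  size 82.7 57.9 yaw -2.8 z 64.3 n 12227
tin ctr 659.4 -81.7  size 83.6 57.4 yaw -15.3 z 64.3 n 11111
tin ctr 688.7 211.5  size 71.1 13.4 yaw -89.4 z 66.0 n 1360
tin ctr 690.5 167.8  size 12.9 11.7 yaw 1.2 z 64.2 n 265
top
tin ctr 658.0 -80.1  size 76.7 50.5 yaw -14.7 z 63.6 n 401
tin ctr 550.0 -70.3  size 77.9 48.8 yaw -9.7 z 63.7 n 403
```

Request:
{"api": "move_arm", "payload": {
  "targets": [
    {"x": 1, "y": -1, "z": -40, "wx": 0, "wy": 0, "wz": 0, "gripper": 85},
    {"x": 1, "y": -1, "z": -75, "wx": 0, "wy": 0, "wz": 0, "gripper": 85},
    {"x": 1, "y": -1, "z": -91, "wx": 0, "wy": 0, "wz": 0, "gripper": 85},
    {"x": 1, "y": -1, "z": -91, "wx": 0, "wy": 0, "wz": 0, "gripper": 50},
    {"x": 1, "y": -1, "z": -91, "wx": 0, "wy": 0, "wz": 0, "gripper": 50}
  ]
}}

```text
time_s: 8.6
tool_pos: [0.6618, 0.0437, 0.0326]
tcp_rot: [0.0, 0.73, 0.683, 0.001]
force: [1.3, 2.2, 1.1]
width: 0.686
```

Request:
{"api": "move_arm", "payload": {
  "targets": [
    {"x": 0, "y": 0, "z": 0, "wx": 0, "wy": 0, "wz": 0, "gripper": 50},
    {"x": 0, "y": 0, "z": 0, "wx": 0, "wy": 0, "wz": 0, "gripper": 50},
    {"x": 0, "y": 0, "z": 0, "wx": 0, "wy": 0, "wz": 0, "gripper": 50},
    {"x": 0, "y": 0, "z": 0, "wx": 0, "wy": 0, "wz": 0, "gripper": 50}
  ]
}}

```text
time_s: 9.0
tool_pos: [0.6624, 0.0435, 0.0331]
tcp_rot: [0.001, 0.73, 0.683, 0.001]
force: [0.3, 0.2, 4.8]
width: 0.671
```

Request:
{"api": "move_arm", "payload": {
  "targets": [
    {"x": 0, "y": 0, "z": 20, "wx": 0, "wy": 0, "wz": 0, "gripper": 50},
    {"x": 0, "y": 0, "z": 40, "wx": 0, "wy": 0, "wz": 0, "gripper": 50},
    {"x": 0, "y": 0, "z": 40, "wx": 0, "wy": 0, "wz": 0, "gripper": 50},
    {"x": 0, "y": 0, "z": 40, "wx": 0, "wy": 0, "wz": 0, "gripper": 50},
    {"x": 0, "y": 0, "z": 40, "wx": 0, "wy": 0, "wz": 0, "gripper": 50}
  ]
}}

```text
time_s: 9.5
tool_pos: [0.6603, 0.0435, 0.0699]
tcp_rot: [-0.001, 0.73, 0.683, -0.001]
force: [0.0, 0.2, -1.8]
width: 0.666
```

```bash
python3 -c "
from h import *
feel()"
```

```text
t 9.65 tcp [660.4  43.5  70. ] F [ 0.06 -0.26 -1.11] w 57.0
```

Request:
{"api": "move_arm", "payload": {
  "targets": [
    {"x": 0, "y": 0, "z": -20, "wx": 0, "wy": 0, "wz": 0, "gripper": 50},
    {"x": 0, "y": 0, "z": -35, "wx": 0, "wy": 0, "wz": 0, "gripper": 50},
    {"x": 0, "y": 0, "z": -39, "wx": 0, "wy": 0, "wz": 0, "gripper": 50},
    {"x": 0, "y": 0, "z": -39, "wx": 0, "wy": 0, "wz": 0, "gripper": 50},
    {"x": 0, "y": 0, "z": -39, "wx": 0, "wy": 0, "wz": 0, "gripper": 85}
  ]
}}

```text
time_s: 10.15
tool_pos: [0.6612, 0.0435, 0.0321]
tcp_rot: [-0.0, 0.73, 0.683, -0.0]
force: [-0.2, 0.5, -0.0]
width: 0.817
```

Request:
{"api": "move_arm", "payload": {
  "targets": [
    {"x": 0, "y": 0, "z": 0, "wx": 0, "wy": 0, "wz": 0, "gripper": 85},
    {"x": 0, "y": 0, "z": 0, "wx": 0, "wy": 0, "wz": 0, "gripper": 85},
    {"x": 0, "y": 0, "z": 30, "wx": 0, "wy": 0, "wz": 0, "gripper": 85},
    {"x": 0, "y": 0, "z": 70, "wx": 0, "wy": 0, "wz": 0, "gripper": 85},
    {"x": 0, "y": -35, "z": 90, "wx": 0, "wy": 0, "wz": -5, "gripper": 85}
  ]
}}

```text
time_s: 10.65
tool_pos: [0.663, 0.011, 0.126]
tcp_rot: [0.001, 0.758, 0.652, 0.002]
force: [1.1, -0.1, 0.5]
width: 0.996
```

Request:
{"api": "move_arm", "payload": {
  "targets": [
    {"x": 0, "y": -45, "z": 0, "wx": 0, "wy": 0, "wz": -3, "gripper": 85},
    {"x": -1, "y": -90, "z": 0, "wx": 0, "wy": 0, "wz": -6, "gripper": 85},
    {"x": -1, "y": -90, "z": 0, "wx": 0, "wy": 0, "wz": -6, "gripper": 85}
  ]
}}

```text
time_s: 10.95
tool_pos: [0.6603, -0.0864, 0.1228]
tcp_rot: [0.001, 0.794, 0.608, -0.0]
force: [-0.3, -0.0, -0.4]
width: 0.993
```

```bash
python3 -c "
from h import *
feel();tins(snap('wrist'));print('top');tins(snap('top'))"
```

```text
t 11.10 tcp [660.1 -81.4 122. ] F [-0.19  0.33 -0.11] w 84.8
tin ctr 564.9 -75.6  size 57.9 57.4 yaw 80.3 z 64.3 n 11440
tin ctr 579.6 45.4  size 59.4 34.8 yaw 85.0 z 63.9 n 6237
tin ctr 660.4 40.8  size 83.4 58.0 yaw -3.7 z 64.2 n 13103
tin ctr 659.6 -82.7  size 83.1 57.7 yaw -15.5 z 64.3 n 12203
top
tin ctr 658.4 46.2  size 79.7 45.3 yaw -5.9 z 63.8 n 330
tin ctr 553.4 53.6  size 79.5 43.5 yaw -4.1 z 63.5 n 288
```

Request:
{"api": "move_arm", "payload": {
  "targets": [
    {"x": 0, "y": -1, "z": -40, "wx": 0, "wy": 0, "wz": 0, "gripper": 85},
    {"x": 0, "y": -1, "z": -75, "wx": 0, "wy": 0, "wz": 0, "gripper": 85},
    {"x": 0, "y": -1, "z": -91, "wx": 0, "wy": 0, "wz": 0, "gripper": 85},
    {"x": 0, "y": -1, "z": -91, "wx": 0, "wy": 0, "wz": 0, "gripper": 50},
    {"x": 0, "y": -1, "z": -91, "wx": 0, "wy": 0, "wz": 0, "gripper": 50}
  ]
}}

```text
time_s: 11.7
tool_pos: [0.6611, -0.0819, 0.0324]
tcp_rot: [0.0, 0.792, 0.611, 0.0]
force: [-0.2, 5.9, 1.8]
width: 0.685
```

Request:
{"api": "move_arm", "payload": {
  "targets": [
    {"x": 0, "y": 0, "z": 0, "wx": 0, "wy": 0, "wz": 0, "gripper": 50},
    {"x": 0, "y": 0, "z": 0, "wx": 0, "wy": 0, "wz": 0, "gripper": 50},
    {"x": 0, "y": 0, "z": 0, "wx": 0, "wy": 0, "wz": 0, "gripper": 50},
    {"x": 0, "y": 0, "z": 0, "wx": 0, "wy": 0, "wz": 0, "gripper": 50}
  ]
}}

```text
time_s: 12.1
tool_pos: [0.6612, -0.0827, 0.0328]
tcp_rot: [0.001, 0.792, 0.61, 0.001]
force: [-0.0, 0.7, 3.0]
width: 0.668
```

Request:
{"api": "move_arm", "payload": {
  "targets": [
    {"x": 0, "y": 0, "z": 20, "wx": 0, "wy": 0, "wz": 0, "gripper": 50},
    {"x": 0, "y": 0, "z": 40, "wx": 0, "wy": 0, "wz": 0, "gripper": 50},
    {"x": 0, "y": 0, "z": 40, "wx": 0, "wy": 0, "wz": 0, "gripper": 50},
    {"x": 0, "y": 0, "z": 40, "wx": 0, "wy": 0, "wz": 0, "gripper": 50},
    {"x": 0, "y": 0, "z": 40, "wx": 0, "wy": 0, "wz": 0, "gripper": 50}
  ]
}}

```text
time_s: 12.6
tool_pos: [0.6593, -0.0824, 0.07]
tcp_rot: [-0.001, 0.792, 0.61, -0.001]
force: [0.2, -0.1, -1.3]
width: 0.666
```

```bash
python3 -c "
from h import *
feel()"
```

```text
t 12.75 tcp [659.4 -82.3  70. ] F [-0.14  0.25 -1.55] w 57.0
```

Empty too, so the (551,-72) tin should be the full one; I'll confirm by weight when I lift it. First the lock.

Request:
{"api": "move_arm", "payload": {
  "targets": [
    {"x": 0, "y": 0, "z": -20, "wx": 0, "wy": 0, "wz": 0, "gripper": 50},
    {"x": 0, "y": 0, "z": -35, "wx": 0, "wy": 0, "wz": 0, "gripper": 50},
    {"x": 0, "y": 0, "z": -39, "wx": 0, "wy": 0, "wz": 0, "gripper": 50},
    {"x": 0, "y": 0, "z": -39, "wx": 0, "wy": 0, "wz": 0, "gripper": 50},
    {"x": 0, "y": 0, "z": -39, "wx": 0, "wy": 0, "wz": 0, "gripper": 85}
  ]
}}

```text
time_s: 13.25
tool_pos: [0.6602, -0.0825, 0.0321]
tcp_rot: [-0.0, 0.792, 0.61, -0.0]
force: [-0.0, 0.4, 0.7]
width: 0.823
```

Request:
{"api": "move_arm", "payload": {
  "targets": [
    {"x": 0, "y": 0, "z": 0, "wx": 0, "wy": 0, "wz": 0, "gripper": 85},
    {"x": 0, "y": 0, "z": 0, "wx": 0, "wy": 0, "wz": 0, "gripper": 85},
    {"x": 0, "y": 0, "z": 40, "wx": 0, "wy": 0, "wz": 0, "gripper": 85},
    {"x": 0, "y": 0, "z": 85, "wx": 0, "wy": 0, "wz": 0, "gripper": 85},
    {"x": 0, "y": 0, "z": 130, "wx": 0, "wy": 0, "wz": 0, "gripper": 85}
  ]
}}

```text
time_s: 13.75
tool_pos: [0.6597, -0.0824, 0.1631]
tcp_rot: [-0.001, 0.792, 0.61, -0.001]
force: [2.0, -0.7, -0.3]
width: 0.997
```

Request:
{"api": "move_arm", "payload": {
  "targets": [
    {"x": -30, "y": -30, "z": 20, "wx": 0, "wy": 0, "wz": 3, "gripper": 85},
    {"x": -62, "y": -62, "z": 40, "wx": 0, "wy": 0, "wz": 6, "gripper": 85},
    {"x": -94, "y": -94, "z": 50, "wx": 0, "wy": 0, "wz": 9, "gripper": 85},
    {"x": -126, "y": -126, "z": 60, "wx": 0, "wy": 0, "wz": 12, "gripper": 85},
    {"x": -158, "y": -158, "z": 60, "wx": 0, "wy": 0, "wz": 15, "gripper": 85}
  ]
}}

```text
time_s: 14.25
tool_pos: [0.5018, -0.2419, 0.2246]
tcp_rot: [0.002, 0.705, 0.709, 0.0]
force: [-0.9, -0.8, 0.3]
width: 0.998
```

Request:
{"api": "move_arm", "payload": {
  "targets": [
    {"x": -25, "y": -32, "z": 0, "wx": 0, "wy": 0, "wz": 0, "gripper": 85},
    {"x": -50, "y": -62, "z": 0, "wx": 0, "wy": 0, "wz": 0, "gripper": 85},
    {"x": -50, "y": -86, "z": 0, "wx": 0, "wy": 0, "wz": 0, "gripper": 85},
    {"x": -50, "y": -86, "z": 0, "wx": 0, "wy": 0, "wz": 0, "gripper": 85},
    {"x": -50, "y": -86, "z": 0, "wx": 0, "wy": 0, "wz": 0, "gripper": 85}
  ]
}}

```text
time_s: 14.75
tool_pos: [0.4522, -0.3265, 0.2223]
tcp_rot: [-0.0, 0.706, 0.708, 0.0]
force: [-0.2, 0.2, 0.7]
width: 0.996
```

```bash
python3 -c "
from h import *
feel();s=snap('wrist');save(s,'w3.png');import pickle;pickle.dump(s,open('w3.pkl','wb'))
P=pts(s);c=s['color'].astype(int)
m=(c[...,0]>150)&(c[...,0]>1.6*c[...,1])&(P[...,2]>.1)
print(m.sum(),cv2.minAreaRect((P[m][:,:2]*1000).astype(np.float32)),np.median(P[m],0))
print(arm.get_state()['tcp_rot']);tins(snap('top'))"
```

```text
t 14.90 tcp [ 452.7 -325.5  222.3] F [-0.2   0.07 -0.02] w 84.8
285 ((480.4383544921875, -330.63714599609375), (12.399752616882324, 18.11937713623047), 87.4749755859375) [ 0.47966301 -0.33180644  0.10498639]
[-1.63576210e-04  7.05140766e-01  7.09067323e-01  6.47523849e-05]
tin ctr 658.1 42.2  size 79.7 54.2 yaw -3.5 z 63.7 n 433
tin ctr 656.0 -81.5  size 77.9 50.0 yaw -13.5 z 63.5 n 401
tin ctr 554.4 48.4  size 75.1 54.0 yaw -1.4 z 63.7 n 425
tin ctr 549.6 -70.5  size 78.0 49.3 yaw -9.8 z 63.3 n 409
tin ctr 416.9 46.8  size 75.2 52.3 yaw -17.5 z 63.2 n 431
```

View pics/w3.png

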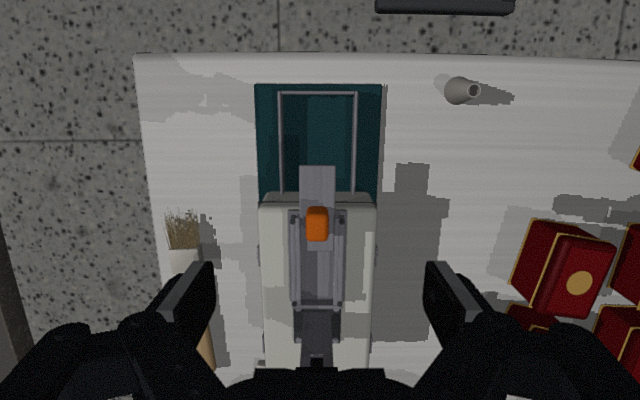

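The wrist view shows the orange grip (px 305–329, 205–241), the bay walls (x≈281 and 356, front at row 92) and the case edge (row ~195). I'll measure these points.

```bash
python3 -c "
from h import *
import pickle
s=pickle.load(open('w3.pkl','rb'));P=pts(s)*1000;c=s['color'].astype(int)
def loc(u,v,z): # ray at plane z
    o=s['pose'][:3,3]*1000;d=P[v,u]-o;return (o+d*(z-o[2])/d[2]).round(1)
for v in (110,140,170):
    r=P[v,250:390]; k=np.where((r[:,2]>20)&(r[:,2]<30))[0]; print(v,[(r[i,:2].round(1).tolist()) for i in k])
for u in (300,320,340):
    r=P[80:110,u];k=np.where((r[:,2]>20)&(r[:,2]<30))[0];print(u,r[k].round(1).tolist())
m=(c[...,0]>120)&(c[...,0]>1.5*c[...,1])&(P[...,2]>103)&(P[...,0]<520)
q=P[m];print('grip',q.min(0),q.max(0))
m=(abs(P[...,2]-78.5)<1.5)&(abs(P[...,1]+330)<25)&(P[...,0]<470);q=P[m];print('bolt',q.min(0),q.max(0))
m=(abs(P[...,2]-66)<2)&(abs(P[...,1]+330)<70)&(P[...,0]<530);q=P[m];print('case',np.percentile(q,[.5,99.5],axis=0))
for v in(210,250,290):
  r=P[v,250:390];k=np.where(abs(r[:,2]-66)<2)[0];print(v,r[k[0]],r[k[-1]])
"
```

```text
110 [[394.6, -365.7], [394.5, -364.5], [394.5, -363.6], [394.6, -362.9], [394.2, -295.1], [394.2, -294.3], [394.2, -293.3]]
140 [[422.3, -365.3], [422.3, -364.4], [422.2, -363.4], [422.3, -362.5], [421.9, -295.2], [421.8, -294.4], [421.8, -293.4]]
170 [[451.4, -366.2], [451.1, -365.0], [451.3, -364.2], [452.0, -363.5], [451.3, -295.1], [450.9, -294.3], [451.1, -293.3]]
300 [[376.6, -345.1, 22.7], [377.5, -345.0, 24.8], [378.4, -345.0, 24.9], [379.2, -345.1, 23.7]]
320 [[377.4, -326.8, 24.4], [378.3, -326.8, 24.8], [379.2, -326.8, 25.3]]
340 [[377.3, -308.6, 25.6], [378.2, -308.4, 23.3], [379.1, -308.5, 24.3]]
grip [ 469.28207431 -337.35857797  103.0412488 ] [ 490.78502478 -322.38889863  106.66142624]
bolt [ 435.46952287 -344.00377008   77.03339139] [ 469.89489393 -314.60352802   79.9999501 ]
case [[ 476.72369749 -380.53538393   64.09248956]
 [ 529.70790832 -277.19182102   67.93125516]]
210 [ 479.05872438 -380.28801492   64.04178994] [ 478.39004722 -278.52167507   64.43739262]
250 [ 517.01173362 -379.89776687   65.48757765] [ 516.83632048 -277.52680377   64.67213402]
290 [ 559.12120363 -380.98206217   64.34205656] [ 558.18727671 -277.34159194   64.96089392]
```

Bay centre ≈ (427, -329), yaw ≈ 0. Lock grip at (480,-330), i.e. the joint is at about 13 mm. I'll grip the orange piece from above the cheeks.

Request:
{"api": "move_arm", "payload": {
  "targets": [
    {"x": 14, "y": -2, "z": -40, "wx": 0, "wy": 0, "wz": 0, "gripper": 85},
    {"x": 27, "y": -4, "z": -80, "wx": 0, "wy": 0, "wz": 0, "gripper": 60},
    {"x": 27, "y": -4, "z": -115, "wx": 0, "wy": 0, "wz": 0, "gripper": 50},
    {"x": 27, "y": -4, "z": -133, "wx": 0, "wy": 0, "wz": 0, "gripper": 40},
    {"x": 27, "y": -4, "z": -134, "wx": 0, "wy": 0, "wz": 0, "gripper": 40}
  ]
}}

```text
time_s: 15.5
tool_pos: [0.4777, -0.3281, 0.0846]
tcp_rot: [-0.004, 0.705, 0.709, -0.0]
force: [-0.3, 0.2, 0.2]
width: 0.472
```

Request:
{"api": "move_arm", "payload": {
  "targets": [
    {"x": 0, "y": 0, "z": 0, "wx": 0, "wy": 0, "wz": 0, "gripper": 10},
    {"x": 0, "y": 0, "z": 0, "wx": 0, "wy": 0, "wz": 0, "gripper": 10},
    {"x": 0, "y": 0, "z": 0, "wx": 0, "wy": 0, "wz": 0, "gripper": 10},
    {"x": 0, "y": 0, "z": 0, "wx": 0, "wy": 0, "wz": 0, "gripper": 10},
    {"x": 0, "y": 0, "z": 0, "wx": 0, "wy": 0, "wz": 0, "gripper": 10}
  ]
}}

```text
time_s: 16.0
tool_pos: [0.4799, -0.3273, 0.0896]
tcp_rot: [-0.002, 0.706, 0.708, 0.002]
force: [1.4, 11.5, 0.3]
width: 0.191
```

Request:
{"api": "move_arm", "payload": {
  "targets": [
    {"x": 8, "y": 0, "z": 0, "wx": 0, "wy": 0, "wz": 0, "gripper": 10},
    {"x": 16, "y": 0, "z": 0, "wx": 0, "wy": 0, "wz": 0, "gripper": 10},
    {"x": 24, "y": 0, "z": 0, "wx": 0, "wy": 0, "wz": 0, "gripper": 10},
    {"x": 31, "y": 0, "z": 0, "wx": 0, "wy": 0, "wz": 0, "gripper": 10},
    {"x": 37, "y": 0, "z": 0, "wx": 0, "wy": 0, "wz": 0, "gripper": 10}
  ]
}}

```text
time_s: 16.5
tool_pos: [0.5168, -0.3272, 0.0896]
tcp_rot: [-0.002, 0.706, 0.708, 0.002]
force: [-1.2, 11.7, 1.8]
width: 0.192
```

Request:
{"api": "move_arm", "payload": {
  "targets": [
    {"x": 2, "y": 0, "z": 0, "wx": 0, "wy": 0, "wz": 0, "gripper": 10},
    {"x": 4, "y": 0, "z": 0, "wx": 0, "wy": 0, "wz": 0, "gripper": 10},
    {"x": 4, "y": 0, "z": 0, "wx": 0, "wy": 0, "wz": 0, "gripper": 10}
  ]
}}

```text
time_s: 16.8
tool_pos: [0.5209, -0.3272, 0.0896]
tcp_rot: [-0.002, 0.706, 0.708, 0.002]
force: [0.3, 10.5, 0.6]
width: 0.189
```

Request:
{"api": "move_arm", "payload": {
  "targets": [
    {"x": 1, "y": 0, "z": 0, "wx": 0, "wy": 0, "wz": 0, "gripper": 10},
    {"x": 2, "y": 0, "z": 0, "wx": 0, "wy": 0, "wz": 0, "gripper": 10},
    {"x": 2, "y": 0, "z": 0, "wx": 0, "wy": 0, "wz": 0, "gripper": 10}
  ]
}}

```text
time_s: 17.1
tool_pos: [0.5211, -0.3272, 0.0896]
tcp_rot: [-0.004, 0.706, 0.709, 0.001]
force: [-6.6, 11.1, 3.3]
width: 0.195
```

The lock stopped against its rear end (x force −6.6 N). A steady 11 N in y says the caddy sits about 2–3 mm further left than the camera told, so I'll use y ≈ −327. Next: release, rise and check.

Request:
{"api": "move_arm", "payload": {
  "targets": [
    {"x": -2, "y": 2, "z": 0, "wx": 0, "wy": 0, "wz": 0, "gripper": 10},
    {"x": -2, "y": 2, "z": 0, "wx": 0, "wy": 0, "wz": 0, "gripper": 60},
    {"x": -2, "y": 2, "z": 0, "wx": 0, "wy": 0, "wz": 0, "gripper": 60},
    {"x": -2, "y": 2, "z": 25, "wx": 0, "wy": 0, "wz": 0, "gripper": 70},
    {"x": -2, "y": 2, "z": 70, "wx": 0, "wy": 0, "wz": 0, "gripper": 85}
  ]
}}

```text
time_s: 17.6
tool_pos: [0.5186, -0.3277, 0.1563]
tcp_rot: [-0.003, 0.706, 0.708, -0.001]
force: [0.2, -0.8, -0.4]
width: 0.862
```

Request:
{"api": "move_arm", "payload": {
  "targets": [
    {"x": -25, "y": 0, "z": 40, "wx": 0, "wy": 0, "wz": 0, "gripper": 85},
    {"x": -60, "y": 0, "z": 62, "wx": 0, "wy": 0, "wz": 0, "gripper": 85},
    {"x": -70, "y": 0, "z": 62, "wx": 0, "wy": 0, "wz": 0, "gripper": 85},
    {"x": -70, "y": 0, "z": 62, "wx": 0, "wy": 0, "wz": 0, "gripper": 85}
  ]
}}

```text
time_s: 18.0
tool_pos: [0.45, -0.3293, 0.2222]
tcp_rot: [0.002, 0.706, 0.708, 0.0]
force: [-0.7, -0.7, -1.5]
width: 0.996
```

```bash
python3 -c "
from h import *
feel();s=snap('wrist');save(s,'w4.png',(200,60,440,300),2)
P=pts(s)*1000;c=s['color'].astype(int)
m=(c[...,0]>120)&(c[...,0]>1.5*c[...,1])&(P[...,2]>102)&(P[...,0]<560)&(abs(P[...,1]+328)<40)
q=P[m];print('grip',q.min(0),q.max(0))
m=(abs(P[...,2]-78.5)<2)&(abs(P[...,1]+328)<25)&(P[...,0]<520);q=P[m];print('bolt',q.min(0),q.max(0))
m=(abs(P[...,2]-24)<3)&(abs(P[...,1]+328)<50)&(P[...,0]<460);q=P[m];print('walls',q.min(0),q.max(0))
tins(snap('top'))"
```

```text
t 18.15 tcp [ 450.4 -328.2  219.1] F [-0.42 -0.14 -0.27] w 84.9
grip [ 509.86485661 -336.90923578  102.02978633] [ 532.60300785 -322.26162046  106.76533312]
bolt [ 476.2846488  -350.81666788   76.53033734] [ 519.99682782 -306.9245538    80.48555684]
walls [ 376.47086547 -366.54782635   21.0024209 ] [ 459.86808742 -292.30360558   26.81859648]
tin ctr 658.3 41.7  size 79.6 52.8 yaw -0.1 z 63.5 n 428
tin ctr 656.1 -81.1  size 78.9 50.6 yaw -14.3 z 63.4 n 404
tin ctr 554.6 48.3  size 74.3 54.8 yaw -1.0 z 63.6 n 428
tin ctr 550.3 -70.4  size 76.8 49.7 yaw -10.0 z 63.4 n 408
tin ctr 416.5 47.4  size 75.8 52.7 yaw -17.8 z 63.6 n 426
```

View pics/w4.png

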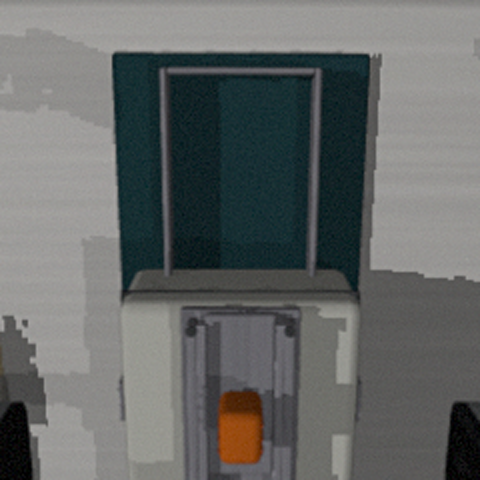

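The bay is clear above: the bolt is fully back and the orange grip is at crop px (240,428). On to the full tin.

Request:
{"api": "move_arm", "payload": {
  "targets": [
    {"x": 17, "y": 44, "z": 0, "wx": 0, "wy": 0, "wz": -2, "gripper": 85},
    {"x": 34, "y": 88, "z": 0, "wx": 0, "wy": 0, "wz": -4, "gripper": 85},
    {"x": 51, "y": 132, "z": -15, "wx": 0, "wy": 0, "wz": -6, "gripper": 85},
    {"x": 68, "y": 174, "z": -35, "wx": 0, "wy": 0, "wz": -8, "gripper": 85},
    {"x": 85, "y": 216, "z": -60, "wx": 0, "wy": 0, "wz": -10, "gripper": 85}
  ]
}}

```text
time_s: 18.75
tool_pos: [0.5361, -0.1119, 0.1608]
tcp_rot: [0.0, 0.765, 0.644, 0.0]
force: [0.5, -0.2, -0.1]
width: 0.991
```

Request:
{"api": "move_arm", "payload": {
  "targets": [
    {"x": 16, "y": 40, "z": -20, "wx": 0, "wy": 0, "wz": 0, "gripper": 85},
    {"x": 16, "y": 40, "z": -38, "wx": 0, "wy": 0, "wz": 0, "gripper": 85},
    {"x": 16, "y": 40, "z": -38, "wx": 0, "wy": 0, "wz": 0, "gripper": 85}
  ]
}}

```text
time_s: 19.05
tool_pos: [0.5488, -0.0717, 0.1189]
tcp_rot: [-0.003, 0.764, 0.646, -0.002]
force: [-0.4, 0.6, -0.8]
width: 0.995
```

```bash
python3 -c "
from h import *
feel();tins(snap('wrist'))"
```

```text
t 19.20 tcp [551.2 -74.3 123.7] F [ 0.34 -0.56  0.45] w 85.3
tin ctr 453.7 34.6  size 57.6 14.9 yaw 80.6 z 63.2 n 2568
tin ctr 554.3 47.0  size 83.8 58.5 yaw -3.8 z 64.2 n 12502
tin ctr 551.5 -73.2  size 82.8 57.8 yaw -9.6 z 64.3 n 12101
tin ctr 638.3 44.0  size 54.1 39.3 yaw 85.4 z 63.9 n 2716
tin ctr 642.4 -80.1  size 56.9 51.3 yaw 75.4 z 64.2 n 5001
```

Request:
{"api": "move_arm", "payload": {
  "targets": [
    {"x": 0, "y": 1, "z": -40, "wx": 0, "wy": 0, "wz": 0, "gripper": 85},
    {"x": 0, "y": 1, "z": -75, "wx": 0, "wy": 0, "wz": 0, "gripper": 85},
    {"x": 0, "y": 1, "z": -92, "wx": 0, "wy": 0, "wz": 0, "gripper": 85},
    {"x": 0, "y": 1, "z": -92, "wx": 0, "wy": 0, "wz": 0, "gripper": 50},
    {"x": 0, "y": 1, "z": -92, "wx": 0, "wy": 0, "wz": 0, "gripper": 50}
  ]
}}

```text
time_s: 19.75
tool_pos: [0.5518, -0.0733, 0.0329]
tcp_rot: [0.0, 0.765, 0.644, 0.001]
force: [-0.4, 6.9, 5.9]
width: 0.687
```

Request:
{"api": "move_arm", "payload": {
  "targets": [
    {"x": 0, "y": 0, "z": 0, "wx": 0, "wy": 0, "wz": 0, "gripper": 50},
    {"x": 0, "y": 0, "z": 0, "wx": 0, "wy": 0, "wz": 0, "gripper": 50},
    {"x": 0, "y": 0, "z": 0, "wx": 0, "wy": 0, "wz": 0, "gripper": 50},
    {"x": 0, "y": 0, "z": 0, "wx": 0, "wy": 0, "wz": 0, "gripper": 50}
  ]
}}

```text
time_s: 20.15
tool_pos: [0.5523, -0.0737, 0.0334]
tcp_rot: [0.002, 0.765, 0.644, 0.001]
force: [1.2, -1.7, 6.5]
width: 0.667
```

Request:
{"api": "move_arm", "payload": {
  "targets": [
    {"x": 0, "y": 0, "z": 20, "wx": 0, "wy": 0, "wz": 0, "gripper": 50},
    {"x": 0, "y": 0, "z": 40, "wx": 0, "wy": 0, "wz": 0, "gripper": 50},
    {"x": 0, "y": 0, "z": 40, "wx": 0, "wy": 0, "wz": 0, "gripper": 50},
    {"x": 0, "y": 0, "z": 40, "wx": 0, "wy": 0, "wz": 0, "gripper": 50},
    {"x": 0, "y": 0, "z": 40, "wx": 0, "wy": 0, "wz": 0, "gripper": 50}
  ]
}}

```text
time_s: 20.65
tool_pos: [0.5492, -0.0725, 0.0693]
tcp_rot: [-0.001, 0.765, 0.644, -0.001]
force: [0.1, -0.3, -5.3]
width: 0.669
```

```bash
python3 -c "
from h import *
feel();tins(snap('wrist'))"
```

```text
t 20.80 tcp [549.7 -72.7  69.8] F [-0.1   0.07 -4.45] w 57.3
tin ctr 460.4 42.4  size 39.2 5.5 yaw 81.6 z 61.5 n 906
tin ctr 554.3 46.5  size 83.9 58.2 yaw -3.8 z 64.2 n 20113
tin ctr 509.7 -67.6  size 52.7 2.3 yaw 79.9 z 66.3 n 1512
tin ctr 628.2 61.9  size 43.2 21.1 yaw 41.8 z 63.1 n 1651
```

It is the full one (4.5 N). I'll carry it over the bay.

Request:
{"api": "move_arm", "payload": {
  "targets": [
    {"x": 0, "y": 0, "z": 35, "wx": 0, "wy": 0, "wz": 0, "gripper": 50},
    {"x": 0, "y": -20, "z": 70, "wx": 0, "wy": 0, "wz": 1, "gripper": 50},
    {"x": -20, "y": -55, "z": 90, "wx": 0, "wy": 0, "wz": 3, "gripper": 50},
    {"x": -40, "y": -92, "z": 90, "wx": 0, "wy": 0, "wz": 5, "gripper": 50},
    {"x": -60, "y": -130, "z": 90, "wx": 0, "wy": 0, "wz": 7, "gripper": 50}
  ]
}}

```text
time_s: 21.35
tool_pos: [0.4906, -0.2041, 0.1624]
tcp_rot: [0.001, 0.723, 0.691, 0.0]
force: [0.4, -0.4, -4.4]
width: 0.666
```

Request:
{"api": "move_arm", "payload": {
  "targets": [
    {"x": -21, "y": -40, "z": 0, "wx": 0, "wy": 0, "wz": 1, "gripper": 50},
    {"x": -42, "y": -80, "z": 0, "wx": 0, "wy": 0, "wz": 2, "gripper": 50},
    {"x": -58, "y": -110, "z": 0, "wx": 0, "wy": 0, "wz": 3, "gripper": 50},
    {"x": -63, "y": -125, "z": 0, "wx": 0, "wy": 0, "wz": 3, "gripper": 50},
    {"x": -63, "y": -125, "z": 0, "wx": 0, "wy": 0, "wz": 3, "gripper": 50}
  ]
}}

```text
time_s: 21.85
tool_pos: [0.427, -0.3295, 0.161]
tcp_rot: [-0.0, 0.707, 0.707, -0.0]
force: [0.5, 0.6, -4.2]
width: 0.67
```

```bash
python3 -c "
from h import *
feel();print(arm.get_state()['tcp_rot'])
s=snap('wrist');P=pts(s)*1000;c=s['color'].astype(int)
tz=arm.get_state()['tool_pos'][2]*1000
m=(abs(P[...,2]-(tz+34))<9)&(abs(P[...,0]-427)<70)&(abs(P[...,1]+328)<31)&(c[...,0]>1.5*c[...,2]);q=P[m]
print('held',cv2.minAreaRect(q[:,:2].astype(np.float32)),np.percentile(q,[1,50,99],axis=0).round(1).tolist(),m.sum())
for n in('side','top'):
  s=snap(n);P=pts(s)*1000;c=s['color'].astype(int)
  m=(abs(P[...,2]-(tz+34))<5)&(abs(P[...,0]-427)<70)&(abs(P[...,1]+328)<50)&(c[...,0]>1.5*c[...,2]);q=P[m];print(n,len(q),np.percentile(q,[1,99],axis=0).round(1).tolist() if len(q) else '')
save(s,'t5.png',(360,150,460,290),4)
s=snap('side');save(s,'s5.png',(200,200,450,360),3)"
```

```text
t 22.00 tcp [ 428.1 -327.   160.9] F [ 0.36  0.22 -4.81] w 57.1
[-5.08401933e-04  7.05499250e-01  7.08710410e-01  3.23143563e-04]
held ((425.2174072265625, -328.7764587402344), (79.01581573486328, 60.113895416259766), 0.5920489430427551) [[386.6, -356.8, 187.1], [416.5, -329.0, 191.9], [456.7, -301.0, 193.7]] 28518
side 416 [[390.1, -356.3, 190.1], [468.7, -303.5, 195.1]]
top 54 [[388.5, -335.7, 190.1], [465.7, -299.9, 195.7]]
```

View pics/s5.png

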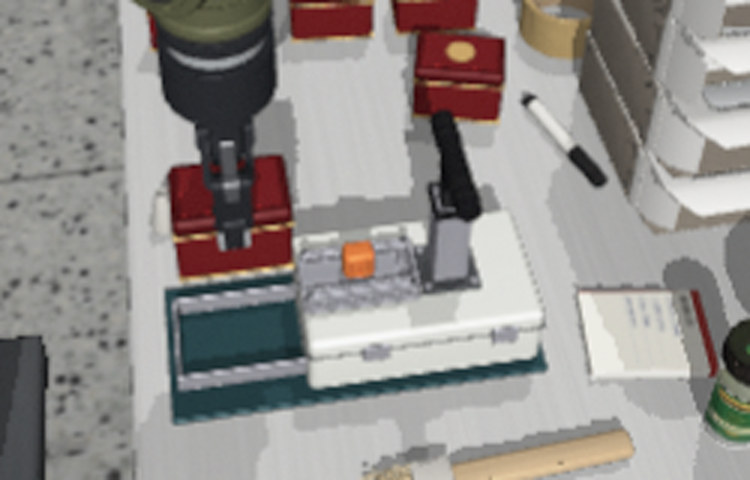

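The held tin sits over the bay and is about aligned in the side view; the wrist depth of the held tin confirms the ~2 mm y bias. I'll lower it slowly.

Request:
{"api": "move_arm", "payload": {
  "targets": [
    {"x": -1, "y": 0, "z": -40, "wx": 0, "wy": 0, "wz": 0, "gripper": 50},
    {"x": -1, "y": 0, "z": -75, "wx": 0, "wy": 0, "wz": 0, "gripper": 50},
    {"x": -1, "y": 0, "z": -98, "wx": 0, "wy": 0, "wz": 0, "gripper": 50},
    {"x": -1, "y": 0, "z": -98, "wx": 0, "wy": 0, "wz": 0, "gripper": 50},
    {"x": -1, "y": 0, "z": -98, "wx": 0, "wy": 0, "wz": 0, "gripper": 50}
  ]
}}

```text
time_s: 22.7
tool_pos: [0.4272, -0.3277, 0.0637]
tcp_rot: [-0.0, 0.705, 0.709, 0.0]
force: [0.5, 0.4, -4.1]
width: 0.676
```

Request:
{"api": "move_arm", "payload": {
  "targets": [
    {"x": 0, "y": 0, "z": -3, "wx": 0, "wy": 0, "wz": 0, "gripper": 50},
    {"x": 0, "y": 0, "z": -6, "wx": 0, "wy": 0, "wz": 0, "gripper": 50},
    {"x": 0, "y": 0, "z": -9, "wx": 0, "wy": 0, "wz": 0, "gripper": 50},
    {"x": 0, "y": 0, "z": -12, "wx": 0, "wy": 0, "wz": 0, "gripper": 50},
    {"x": 0, "y": 0, "z": -14, "wx": 0, "wy": 0, "wz": 0, "gripper": 50}
  ]
}}

```text
time_s: 23.2
tool_pos: [0.4267, -0.3279, 0.0492]
tcp_rot: [-0.0, 0.706, 0.709, 0.0]
force: [0.0, -0.0, -5.3]
width: 0.671
```

Inside the walls (underside ≈17 mm) with no side force. Down the rest.

Request:
{"api": "move_arm", "payload": {
  "targets": [
    {"x": 0, "y": 0, "z": -3, "wx": 0, "wy": 0, "wz": 0, "gripper": 50},
    {"x": 0, "y": 0, "z": -6, "wx": 0, "wy": 0, "wz": 0, "gripper": 50},
    {"x": 0, "y": 0, "z": -9, "wx": 0, "wy": 0, "wz": 0, "gripper": 50},
    {"x": 0, "y": 0, "z": -9, "wx": 0, "wy": 0, "wz": 0, "gripper": 50}
  ]
}}

```text
time_s: 23.6
tool_pos: [0.4265, -0.3277, 0.0397]
tcp_rot: [-0.001, 0.706, 0.709, -0.0]
force: [1.1, 0.4, -4.6]
width: 0.671
```

Request:
{"api": "move_arm", "payload": {
  "targets": [
    {"x": 0, "y": 0, "z": -1, "wx": 0, "wy": 0, "wz": 0, "gripper": 50},
    {"x": 0, "y": 0, "z": -2, "wx": 0, "wy": 0, "wz": 0, "gripper": 50},
    {"x": 0, "y": 0, "z": -2, "wx": 0, "wy": 0, "wz": 0, "gripper": 50}
  ]
}}

```text
time_s: 23.9
tool_pos: [0.4268, -0.3281, 0.0394]
tcp_rot: [-0.0, 0.706, 0.709, -0.0]
force: [-5.3, 3.0, 3.4]
width: 0.667
```

Request:
{"api": "move_arm", "payload": {
  "targets": [
    {"x": 0, "y": 0, "z": 1, "wx": 0, "wy": 0, "wz": 0, "gripper": 80},
    {"x": 0, "y": 0, "z": 1, "wx": 0, "wy": 0, "wz": 0, "gripper": 80},
    {"x": 0, "y": 0, "z": 1, "wx": 0, "wy": 0, "wz": 0, "gripper": 80},
    {"x": 0, "y": 0, "z": 35, "wx": 0, "wy": 0, "wz": 0, "gripper": 85},
    {"x": 0, "y": 0, "z": 80, "wx": 0, "wy": 0, "wz": 0, "gripper": 85}
  ]
}}

```text
time_s: 24.4
tool_pos: [0.4252, -0.3265, 0.1163]
tcp_rot: [-0.003, 0.706, 0.708, -0.0]
force: [1.2, -0.7, 0.0]
width: 0.995
```

Request:
{"api": "move_arm", "payload": {
  "targets": [
    {"x": 0, "y": 0, "z": 45, "wx": 0, "wy": 0, "wz": 0, "gripper": 85},
    {"x": 0, "y": 0, "z": 90, "wx": 0, "wy": 0, "wz": 0, "gripper": 85},
    {"x": 0, "y": 0, "z": 100, "wx": 0, "wy": 0, "wz": 0, "gripper": 85},
    {"x": 0, "y": 0, "z": 100, "wx": 0, "wy": 0, "wz": 0, "gripper": 85}
  ]
}}

```text
time_s: 24.8
tool_pos: [0.428, -0.3291, 0.2215]
tcp_rot: [0.003, 0.706, 0.709, 0.0]
force: [1.2, -0.1, -0.9]
width: 0.998
```

```bash
python3 -c "
from h import *
feel();s=snap('wrist');save(s,'w6.png',(160,30,480,330),2);P=pts(s);c=s['color'].astype(int)
m=(P[...,2]>.064)&(P[...,2]<.078)&(c[...,0]>1.6*c[...,1])&(P[...,0]<.475);q=P[m]*1000
print(cv2.minAreaRect(q[:,:2].astype(np.float32)),np.percentile(q,[1,50,99],axis=0).round(1).tolist())
for b in ((q[:,0]<405),(q[:,0]>450),(q[:,1]<-345),(q[:,1]>-312)):print(np.median(q[b],0).round(1))
tins(snap('top'))"
```

```text
t 24.95 tcp [ 425.9 -327.2  215.9] F [-0.59 -0.31 -0.34] w 84.7
((426.3312683105469, -330.025146484375), (57.844722747802734, 83.0123519897461), 89.81376647949219) [[385.2, -358.2, 65.2], [420.3, -330.2, 70.1], [466.7, -301.8, 72.0]]
[ 394.7 -329.6   69.7]
[ 458.2 -330.2   70. ]
[ 423.6 -351.6   69.8]
[ 423.2 -306.9   69.4]
tin ctr 658.4 41.7  size 78.8 53.0 yaw 0.3 z 63.5 n 425
tin ctr 656.7 -81.4  size 77.8 50.4 yaw -14.6 z 63.6 n 392
tin ctr 552.9 49.1  size 77.8 52.8 yaw -4.2 z 63.6 n 425
tin ctr 417.1 47.0  size 74.6 52.2 yaw -16.2 z 63.5 n 428
```

View pics/w6.png

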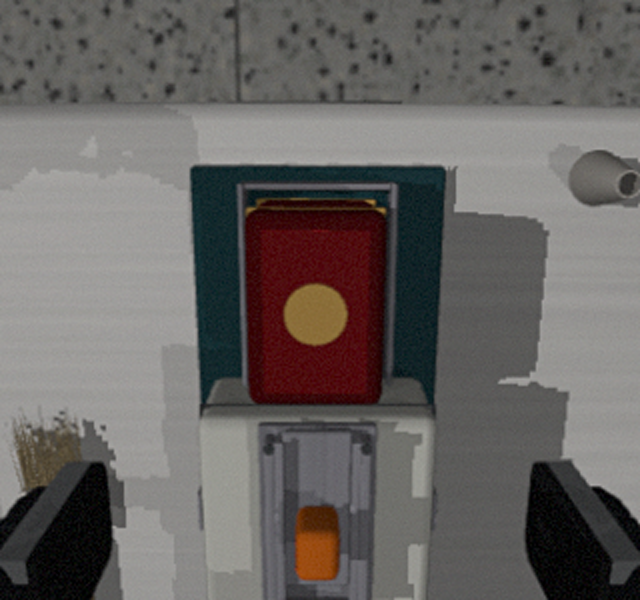

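The tin stands seated between the bay walls, lid flat at 70 mm, seal at (316,313). Now I'll take the lock grip again.

Request:
{"api": "move_arm", "payload": {
  "targets": [
    {"x": 30, "y": 0, "z": -20, "wx": 0, "wy": 0, "wz": 0, "gripper": 85},
    {"x": 65, "y": 0, "z": -45, "wx": 0, "wy": 0, "wz": 0, "gripper": 70},
    {"x": 94, "y": 0, "z": -75, "wx": 0, "wy": 0, "wz": 0, "gripper": 60},
    {"x": 95, "y": 0, "z": -110, "wx": 0, "wy": 0, "wz": 0, "gripper": 50},
    {"x": 95, "y": 0, "z": -127, "wx": 0, "wy": 0, "wz": 0, "gripper": 40}
  ]
}}

```text
time_s: 25.55
tool_pos: [0.5198, -0.3258, 0.0855]
tcp_rot: [-0.004, 0.705, 0.709, -0.001]
force: [-0.2, 1.5, -1.2]
width: 0.473
```

Request:
{"api": "move_arm", "payload": {
  "targets": [
    {"x": 0, "y": 0, "z": 0, "wx": 0, "wy": 0, "wz": 0, "gripper": 40},
    {"x": 0, "y": 0, "z": 0, "wx": 0, "wy": 0, "wz": 0, "gripper": 10},
    {"x": 0, "y": 0, "z": 0, "wx": 0, "wy": 0, "wz": 0, "gripper": 10},
    {"x": 0, "y": 0, "z": 0, "wx": 0, "wy": 0, "wz": 0, "gripper": 10},
    {"x": 0, "y": 0, "z": 0, "wx": 0, "wy": 0, "wz": 0, "gripper": 10}
  ]
}}

```text
time_s: 26.05
tool_pos: [0.5221, -0.3272, 0.093]
tcp_rot: [0.0, 0.706, 0.708, 0.001]
force: [0.2, 5.6, -1.4]
width: 0.187
```

Request:
{"api": "move_arm", "payload": {
  "targets": [
    {"x": -8, "y": 0, "z": 0, "wx": 0, "wy": 0, "wz": 0, "gripper": 10},
    {"x": -17, "y": 0, "z": 0, "wx": 0, "wy": 0, "wz": 0, "gripper": 10},
    {"x": -26, "y": 0, "z": 0, "wx": 0, "wy": 0, "wz": 0, "gripper": 10},
    {"x": -35, "y": 0, "z": 0, "wx": 0, "wy": 0, "wz": 0, "gripper": 10},
    {"x": -43, "y": 0, "z": 0, "wx": 0, "wy": 0, "wz": 0, "gripper": 10}
  ]
}}

```text
time_s: 26.55
tool_pos: [0.4791, -0.3273, 0.093]
tcp_rot: [0.001, 0.706, 0.708, 0.001]
force: [1.5, 4.6, -2.7]
width: 0.191
```

Request:
{"api": "move_arm", "payload": {
  "targets": [
    {"x": -4, "y": 0, "z": 0, "wx": 0, "wy": 0, "wz": 0, "gripper": 10},
    {"x": -8, "y": 0, "z": 0, "wx": 0, "wy": 0, "wz": 0, "gripper": 10},
    {"x": -11, "y": 0, "z": 0, "wx": 0, "wy": 0, "wz": 0, "gripper": 10},
    {"x": -11, "y": 0, "z": 0, "wx": 0, "wy": 0, "wz": 0, "gripper": 10}
  ]
}}

```text
time_s: 26.95
tool_pos: [0.4678, -0.3273, 0.093]
tcp_rot: [0.0, 0.706, 0.708, 0.001]
force: [-0.3, 4.7, -0.5]
width: 0.191
```

Request:
{"api": "move_arm", "payload": {
  "targets": [
    {"x": -1, "y": 0, "z": 0, "wx": 0, "wy": 0, "wz": 0, "gripper": 10},
    {"x": -2, "y": 0, "z": 0, "wx": 0, "wy": 0, "wz": 0, "gripper": 10},
    {"x": -2, "y": 0, "z": 0, "wx": 0, "wy": 0, "wz": 0, "gripper": 10}
  ]
}}

```text
time_s: 27.25
tool_pos: [0.4673, -0.3273, 0.0931]
tcp_rot: [0.002, 0.706, 0.708, 0.002]
force: [4.2, 4.6, -3.0]
width: 0.193
```

Request:
{"api": "move_arm", "payload": {
  "targets": [
    {"x": -1, "y": 0, "z": 0, "wx": 0, "wy": 0, "wz": 0, "gripper": 10},
    {"x": -2, "y": 0, "z": 0, "wx": 0, "wy": 0, "wz": 0, "gripper": 10},
    {"x": -2, "y": 0, "z": 0, "wx": 0, "wy": 0, "wz": 0, "gripper": 10}
  ]
}}

```text
time_s: 27.55
tool_pos: [0.4672, -0.3273, 0.0932]
tcp_rot: [0.004, 0.706, 0.708, 0.003]
force: [11.8, 5.1, -6.7]
width: 0.19
```

Request:
{"api": "move_arm", "payload": {
  "targets": [
    {"x": 1, "y": 0, "z": 0, "wx": 0, "wy": 0, "wz": 0, "gripper": 10},
    {"x": 1, "y": 0, "z": 0, "wx": 0, "wy": 0, "wz": 0, "gripper": 60},
    {"x": 1, "y": 0, "z": 0, "wx": 0, "wy": 0, "wz": 0, "gripper": 60},
    {"x": 1, "y": 0, "z": 25, "wx": 0, "wy": 0, "wz": 0, "gripper": 70},
    {"x": 1, "y": 0, "z": 65, "wx": 0, "wy": 0, "wz": 0, "gripper": 85}
  ]
}}

```text
time_s: 28.05
tool_pos: [0.463, -0.3272, 0.1551]
tcp_rot: [-0.002, 0.706, 0.708, -0.0]
force: [0.4, -0.6, -0.4]
width: 0.859
```

Request:
{"api": "move_arm", "payload": {
  "targets": [
    {"x": -15, "y": 0, "z": 45, "wx": 0, "wy": 0, "wz": 0, "gripper": 85},
    {"x": -15, "y": 0, "z": 90, "wx": 0, "wy": 0, "wz": 0, "gripper": 85},
    {"x": -15, "y": 0, "z": 120, "wx": 0, "wy": 0, "wz": 0, "gripper": 85},
    {"x": -15, "y": 0, "z": 120, "wx": 0, "wy": 0, "wz": 0, "gripper": 85}
  ]
}}

```text
time_s: 28.45
tool_pos: [0.4515, -0.3304, 0.2849]
tcp_rot: [0.007, 0.706, 0.708, 0.0]
force: [0.1, -0.1, 2.1]
width: 1.0
```

```bash
python3 -c "
from h import *
feel();s=snap('wrist');save(s,'w7.png',(160,60,480,360),2);P=pts(s)*1000;c=s['color'].astype(int)
m=(c[...,0]>120)&(c[...,0]>1.5*c[...,1])&(P[...,2]>100)&(P[...,2]<110)&(abs(P[...,1]+328)<40)&(P[...,0]<600)
q=P[m];print('grip',q.min(0),q.max(0))
m=(abs(P[...,2]-78.5)<2)&(abs(P[...,1]+329)<12)&(P[...,0]<460);q=P[m];print('bolt',q.min(0),q.max(0))
m=(P[...,2]>165)&(P[...,2]<205)&(abs(P[...,1]+328)<70)&(P[...,0]>560);q=P[m];
print('bar',len(q), cv2.minAreaRect(q[:,:2].astype(np.float32)) if len(q) else '')
for n in('top','side'):
  s=snap(n);P=pts(s)*1000
  m=(P[...,2]>182)&(P[...,2]<200)&(abs(P[...,1]+328)<70)&(abs(P[...,0]-591)<30);q=P[m];print(n,len(q),cv2.minAreaRect(q[:,:2].astype(np.float32)),np.percentile(q[:,2],[10,90]) )
"
```

```text
t 28.60 tcp [ 449.3 -328.1  276.4] F [-0.06 -0.2  -0.54] w 85.2
grip [ 456.04770397 -337.30091811  102.22483058] [ 477.27090982 -320.83345876  107.81440603]
bolt [ 421.84568935 -340.71624647   76.74120569] [ 459.64916752 -317.26700177   80.49384847]
bar 1318 ((583.4586791992188, -328.59954833984375), (4.794255256652832, 95.0604248046875), 0.01061225589364767)
top 233 ((589.7476806640625, -324.9718322753906), (95.60741424560547, 18.716474533081055), 88.89270782470703) [188.60393699 197.22935936]
side 320 ((592.7803344726562, -327.7904968261719), (19.740110397338867, 95.67500305175781), 0.14606480300426483) [189.67786019 197.98893635]
```

View pics/w7.png

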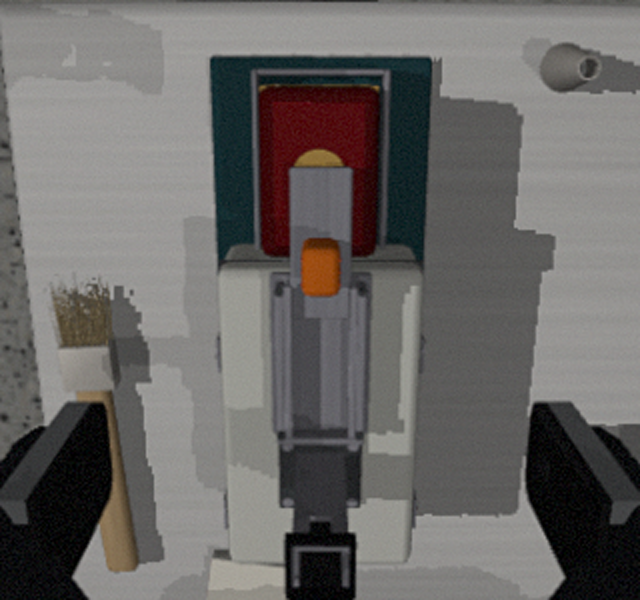

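Lock home: the bolt covers half the gold seal (px 320,165) and the bolt front sits at bay +(-5) mm. Next the handle bar at (592,-327), top 197 mm; I'll turn the jaws by 90°.

Request:
{"api": "move_arm", "payload": {
  "targets": [
    {"x": 15, "y": 0, "z": 0, "wx": 0, "wy": 0, "wz": -8, "gripper": 85},
    {"x": 30, "y": 0, "z": 0, "wx": 0, "wy": 0, "wz": -16, "gripper": 85},
    {"x": 45, "y": 0, "z": 0, "wx": 0, "wy": 0, "wz": -24, "gripper": 85},
    {"x": 60, "y": 0, "z": 0, "wx": 0, "wy": 0, "wz": -32, "gripper": 85},
    {"x": 75, "y": 0, "z": 0, "wx": 0, "wy": 0, "wz": -40, "gripper": 85}
  ]
}}

```text
time_s: 29.25
tool_pos: [0.5249, -0.3276, 0.2744]
tcp_rot: [-0.001, 0.907, 0.422, -0.001]
force: [0.2, -0.3, -0.2]
width: 0.993
```

Request:
{"api": "move_arm", "payload": {
  "targets": [
    {"x": 15, "y": 0, "z": 0, "wx": 0, "wy": 0, "wz": -8, "gripper": 85},
    {"x": 30, "y": 0, "z": 0, "wx": 0, "wy": 0, "wz": -16, "gripper": 85},
    {"x": 45, "y": 0, "z": 0, "wx": 0, "wy": 0, "wz": -24, "gripper": 85},
    {"x": 60, "y": 1, "z": 0, "wx": 0, "wy": 0, "wz": -32, "gripper": 85},
    {"x": 68, "y": 1, "z": 0, "wx": 0, "wy": 0, "wz": -40, "gripper": 85}
  ]
}}

```text
time_s: 29.75
tool_pos: [0.5932, -0.3264, 0.274]
tcp_rot: [-0.001, 0.996, 0.087, -0.001]
force: [0.7, 0.2, 0.2]
width: 0.99
```

Request:
{"api": "move_arm", "payload": {
  "targets": [
    {"x": 0, "y": 0, "z": 0, "wx": 0, "wy": 0, "wz": -8, "gripper": 85},
    {"x": 0, "y": 0, "z": 0, "wx": 0, "wy": 0, "wz": -10, "gripper": 85},
    {"x": 0, "y": 0, "z": 0, "wx": 0, "wy": 0, "wz": -10, "gripper": 85}
  ]
}}

```text
time_s: 30.05
tool_pos: [0.5924, -0.3266, 0.2744]
tcp_rot: [-0.001, 1.0, 0.002, -0.001]
force: [0.5, 0.7, 0.1]
width: 0.998
```

```bash
python3 -c "
from h import *
feel();print(arm.get_state()['tcp_rot'],arm.get_state()['joint_pos'])
s=snap('wrist');save(s,'w8.png');P=pts(s)*1000
m=(P[...,2]>184)&(P[...,2]<202)&(abs(P[...,1]+328)<70)&(abs(P[...,0]-591)<30);q=P[m];print(len(q),cv2.minAreaRect(q[:,:2].astype(np.float32)),np.percentile(q[:,2],[10,90]))"
```

```text
t 30.20 tcp [ 592.5 -326.8  275.3] F [0.32 0.28 0.41] w 84.8
[-4.14757149e-04  9.99996958e-01  2.34071445e-03 -6.57928881e-04] [-5.83339100e-01  1.59850366e-01  1.53674274e+00 -3.63773149e-05
  1.44655463e+00 -5.88015999e-01]
3947 ((591.64208984375, -328.6870422363281), (19.732988357543945, 96.11689758300781), 0.1479421854019165) [191.17838807 197.13818832]
```

Request:
{"api": "move_arm", "payload": {
  "targets": [
    {"x": -1, "y": 0, "z": -40, "wx": 0, "wy": 0, "wz": 0, "gripper": 85},
    {"x": -1, "y": 0, "z": -80, "wx": 0, "wy": 0, "wz": 0, "gripper": 75},
    {"x": -1, "y": 0, "z": -104, "wx": 0, "wy": 0, "wz": 0, "gripper": 60},
    {"x": -1, "y": 0, "z": -104, "wx": 0, "wy": 0, "wz": 0, "gripper": 50},
    {"x": -1, "y": 0, "z": -104, "wx": 0, "wy": 0, "wz": 0, "gripper": 10}
  ]
}}

```text
time_s: 30.75
tool_pos: [0.5918, -0.327, 0.1726]
tcp_rot: [-0.0, 1.0, 0.002, -0.0]
force: [0.0, -0.2, 1.4]
width: 0.43
```

Request:
{"api": "move_arm", "payload": {
  "targets": [
    {"x": 0, "y": 0, "z": 0, "wx": 0, "wy": 0, "wz": 0, "gripper": 10},
    {"x": 0, "y": 0, "z": 0, "wx": 0, "wy": 0, "wz": 0, "gripper": 10},
    {"x": 0, "y": 0, "z": 0, "wx": 0, "wy": 0, "wz": 0, "gripper": 10},
    {"x": 0, "y": 0, "z": 0, "wx": 0, "wy": 0, "wz": 0, "gripper": 10},
    {"x": 0, "y": 0, "z": 0, "wx": 0, "wy": 0, "wz": 0, "gripper": 10}
  ]
}}

```text
time_s: 31.25
tool_pos: [0.592, -0.3277, 0.1733]
tcp_rot: [0.001, 1.0, 0.002, 0.001]
force: [-2.8, -2.9, 1.0]
width: 0.206
```

Request:
{"api": "move_arm", "payload": {
  "targets": [
    {"x": 0, "y": 0, "z": 15, "wx": 0, "wy": 0, "wz": 0, "gripper": 10},
    {"x": 0, "y": 0, "z": 30, "wx": 0, "wy": 0, "wz": 0, "gripper": 10},
    {"x": 0, "y": 0, "z": 45, "wx": 0, "wy": 0, "wz": 0, "gripper": 10},
    {"x": 0, "y": 0, "z": 60, "wx": 0, "wy": 0, "wz": 0, "gripper": 10},
    {"x": 0, "y": 0, "z": 68, "wx": 0, "wy": 0, "wz": 0, "gripper": 10}
  ]
}}

```text
time_s: 31.75
tool_pos: [0.592, -0.3277, 0.2412]
tcp_rot: [0.001, 1.0, 0.002, 0.0]
force: [1.1, -6.0, -5.0]
width: 0.196
```

Request:
{"api": "move_arm", "payload": {
  "targets": [
    {"x": 0, "y": 0, "z": 3, "wx": 0, "wy": 0, "wz": 0, "gripper": 10},
    {"x": 0, "y": 0, "z": 6, "wx": 0, "wy": 0, "wz": 0, "gripper": 10},
    {"x": 0, "y": 0, "z": 9, "wx": 0, "wy": 0, "wz": 0, "gripper": 10},
    {"x": 0, "y": 0, "z": 12, "wx": 0, "wy": 0, "wz": 0, "gripper": 10},
    {"x": 0, "y": 0, "z": 12, "wx": 0, "wy": 0, "wz": 0, "gripper": 10}
  ]
}}

```text
time_s: 32.25
tool_pos: [0.592, -0.3277, 0.2522]
tcp_rot: [0.001, 1.0, 0.002, 0.0]
force: [-0.8, -5.6, -0.7]
width: 0.2
```

Request:
{"api": "move_arm", "payload": {
  "targets": [
    {"x": 0, "y": 0, "z": 1, "wx": 0, "wy": 0, "wz": 0, "gripper": 10},
    {"x": 0, "y": 0, "z": 3, "wx": 0, "wy": 0, "wz": 0, "gripper": 10},
    {"x": 0, "y": 0, "z": 3, "wx": 0, "wy": 0, "wz": 0, "gripper": 10}
  ]
}}

```text
time_s: 32.55
tool_pos: [0.5919, -0.3277, 0.2554]
tcp_rot: [0.001, 1.0, 0.002, 0.0]
force: [-0.8, -6.3, -1.1]
width: 0.196
```

```bash
python3 -c "
from h import *
feel();s=snap('side');save(s,'s9.png',(260,180,420,310),4)"
```

```text
t 32.70 tcp [ 592.  -327.7  255.4] F [-0.33 -5.87 -1.2 ] w 17.2
```

View pics/s9.png

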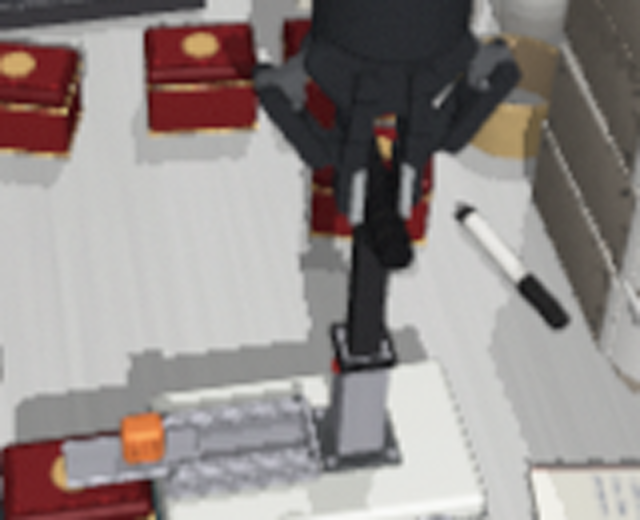

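A red button shows at the tube's front (px 336,367). I'll pull to the end stop to be sure, then let go.

Request:
{"api": "move_arm", "payload": {
  "targets": [
    {"x": 0, "y": 0, "z": 1, "wx": 0, "wy": 0, "wz": 0, "gripper": 10},
    {"x": 0, "y": 0, "z": 2, "wx": 0, "wy": 0, "wz": 0, "gripper": 10},
    {"x": 0, "y": 0, "z": 2, "wx": 0, "wy": 0, "wz": 0, "gripper": 10}
  ]
}}

```text
time_s: 33.05
tool_pos: [0.592, -0.3277, 0.2572]
tcp_rot: [0.001, 1.0, 0.002, 0.0]
force: [-0.7, -5.4, -1.8]
width: 0.196
```

Request:
{"api": "move_arm", "payload": {
  "targets": [
    {"x": 0, "y": 0, "z": -2, "wx": 0, "wy": 0, "wz": 0, "gripper": 10},
    {"x": 0, "y": 0, "z": -3, "wx": 0, "wy": 0, "wz": 0, "gripper": 10},
    {"x": 0, "y": 0, "z": -3, "wx": 0, "wy": 0, "wz": 0, "gripper": 60},
    {"x": 0, "y": 0, "z": -3, "wx": 0, "wy": 0, "wz": 0, "gripper": 80},
    {"x": 0, "y": 0, "z": -3, "wx": 0, "wy": 0, "wz": 0, "gripper": 80}
  ]
}}

```text
time_s: 33.55
tool_pos: [0.5921, -0.3263, 0.2545]
tcp_rot: [-0.0, 1.0, 0.002, 0.0]
force: [0.4, 0.3, -0.3]
width: 0.698
```

Request:
{"api": "move_arm", "payload": {
  "targets": [
    {"x": 0, "y": 0, "z": 35, "wx": 0, "wy": 0, "wz": 0, "gripper": 85},
    {"x": 0, "y": 0, "z": 75, "wx": 0, "wy": 0, "wz": 0, "gripper": 85},
    {"x": 0, "y": 0, "z": 85, "wx": 0, "wy": 0, "wz": 0, "gripper": 85},
    {"x": 0, "y": 0, "z": 85, "wx": 0, "wy": 0, "wz": 0, "gripper": 85}
  ]
}}

```text
time_s: 33.95
tool_pos: [0.5928, -0.3271, 0.3431]
tcp_rot: [0.001, 1.0, 0.002, 0.003]
force: [-1.1, -0.1, -0.5]
width: 0.998
```

```bash
python3 -c "
from h import *
feel()
for n in('wrist','top','side'):
  s=snap(n);P=pts(s)*1000
  m=(P[...,2]>180)&(P[...,2]<290)&(abs(P[...,1]+328)<60)&(abs(P[...,0]-591)<20);q=P[m];print(n,len(q),np.percentile(q[:,2],[10,50,90]) if len(q) else '')
save(s,'s10.png',(260,180,420,310),4);tins(snap('top'))"
```

```text
t 34.10 tcp [ 591.3 -326.4  337. ] F [-0.34 -0.16 -0.73] w 85.0
wrist 4446 [268.49982562 272.655171   274.23185925]
top 27 [270.4806706  272.33785159 274.86429864]
side 537 [196.47082795 269.41983579 274.47323689]
tin ctr 658.8 41.3  size 78.6 53.5 yaw -5.0 z 63.4 n 423
tin ctr 657.5 -81.7  size 76.8 50.5 yaw -15.7 z 63.7 n 374
tin ctr 552.2 49.3  size 75.5 52.7 yaw -4.6 z 63.5 n 419
tin ctr 417.2 47.2  size 75.0 52.1 yaw -16.4 z 63.6 n 436
```

View pics/s10.png

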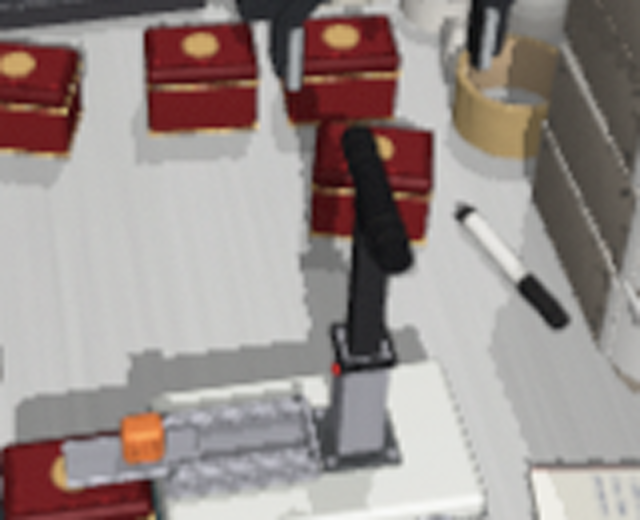

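The handle stays up by itself (bar top 274 mm, red button out at px (336,369)). Now the empties, first the one at (659.5,-82.5).

Request:
{"api": "move_arm", "payload": {
  "targets": [
    {"x": 13, "y": 45, "z": 0, "wx": 0, "wy": 0, "wz": 8, "gripper": 85},
    {"x": 26, "y": 90, "z": 0, "wx": 0, "wy": 0, "wz": 16, "gripper": 85},
    {"x": 39, "y": 130, "z": -20, "wx": 0, "wy": 0, "wz": 24, "gripper": 85},
    {"x": 52, "y": 165, "z": -45, "wx": 0, "wy": 0, "wz": 32, "gripper": 85},
    {"x": 60, "y": 200, "z": -75, "wx": 0, "wy": 0, "wz": 40, "gripper": 85}
  ]
}}

```text
time_s: 34.8
tool_pos: [0.6526, -0.1253, 0.2641]
tcp_rot: [0.0, 0.938, 0.347, 0.001]
force: [0.5, 0.4, -0.5]
width: 0.997
```

Request:
{"api": "move_arm", "payload": {
  "targets": [
    {"x": 4, "y": 20, "z": -35, "wx": 0, "wy": 0, "wz": 8, "gripper": 85},
    {"x": 8, "y": 40, "z": -70, "wx": 0, "wy": 0, "wz": 16, "gripper": 85},
    {"x": 8, "y": 44, "z": -110, "wx": 0, "wy": 0, "wz": 24, "gripper": 85},
    {"x": 8, "y": 44, "z": -140, "wx": 0, "wy": 0, "wz": 32, "gripper": 85},
    {"x": 8, "y": 44, "z": -140, "wx": 0, "wy": 0, "wz": 35, "gripper": 85}
  ]
}}

```text
time_s: 35.3
tool_pos: [0.6553, -0.0816, 0.1165]
tcp_rot: [-0.005, 0.791, 0.612, -0.004]
force: [-0.5, -0.8, -0.5]
width: 0.991
```

Request:
{"api": "move_arm", "payload": {
  "targets": [
    {"x": 0, "y": 0, "z": 0, "wx": 0, "wy": 0, "wz": 0, "gripper": 85},
    {"x": 0, "y": 0, "z": 0, "wx": 0, "wy": 0, "wz": 0, "gripper": 85}
  ]
}}

```text
time_s: 35.5
tool_pos: [0.66, -0.083, 0.1246]
tcp_rot: [0.0, 0.793, 0.61, 0.0]
force: [-0.0, 0.6, -0.1]
width: 0.992
```

```bash
python3 -c "
from h import *
feel();print(arm.get_state()['tcp_rot']);tins(snap('wrist'));print('top');tins(snap('top'))"
```

```text
t 35.65 tcp [660.5 -83.2 125.7] F [ 0.12 -0.02  0.05] w 84.6
[8.2914985e-04 7.9238727e-01 6.1001736e-01 7.3972509e-04]
tin ctr 579.9 44.9  size 58.2 34.2 yaw 86.0 z 63.9 n 5960
tin ctr 660.5 40.7  size 83.0 58.3 yaw -3.7 z 64.2 n 12693
tin ctr 658.6 -83.9  size 82.4 57.5 yaw -15.8 z 64.3 n 11596
top
tin ctr 658.9 45.2  size 80.0 46.0 yaw -5.7 z 63.3 n 356
tin ctr 554.6 51.8  size 76.7 44.9 yaw -4.3 z 64.3 n 299
tin ctr 406.6 -325.9  size 51.6 35.8 yaw 89.2 z 68.9 n 203
```

Request:
{"api": "move_arm", "payload": {
  "targets": [
    {"x": -1, "y": 0, "z": -40, "wx": 0, "wy": 0, "wz": 0, "gripper": 85},
    {"x": -1, "y": 0, "z": -78, "wx": 0, "wy": 0, "wz": 0, "gripper": 85},
    {"x": -1, "y": 0, "z": -95, "wx": 0, "wy": 0, "wz": 0, "gripper": 85},
    {"x": -1, "y": 0, "z": -95, "wx": 0, "wy": 0, "wz": 0, "gripper": 50},
    {"x": -1, "y": 0, "z": -95, "wx": 0, "wy": 0, "wz": 0, "gripper": 50}
  ]
}}

```text
time_s: 36.25
tool_pos: [0.6596, -0.0831, 0.0305]
tcp_rot: [0.0, 0.792, 0.61, 0.0]
force: [-0.2, 5.9, 1.5]
width: 0.687
```

Request:
{"api": "move_arm", "payload": {
  "targets": [
    {"x": 0, "y": 0, "z": 0, "wx": 0, "wy": 0, "wz": 0, "gripper": 50},
    {"x": 0, "y": 0, "z": 0, "wx": 0, "wy": 0, "wz": 0, "gripper": 50},
    {"x": 0, "y": 0, "z": 0, "wx": 0, "wy": 0, "wz": 0, "gripper": 50},
    {"x": 0, "y": 0, "z": 30, "wx": 0, "wy": 0, "wz": 0, "gripper": 50},
    {"x": 0, "y": 0, "z": 70, "wx": 0, "wy": 0, "wz": 0, "gripper": 50}
  ]
}}

```text
time_s: 36.75
tool_pos: [0.6565, -0.0825, 0.0972]
tcp_rot: [-0.002, 0.792, 0.61, -0.002]
force: [0.4, 0.1, -1.1]
width: 0.67
```

Request:
{"api": "move_arm", "payload": {
  "targets": [
    {"x": -20, "y": 0, "z": 30, "wx": 0, "wy": 0, "wz": 3, "gripper": 50},
    {"x": -55, "y": 10, "z": 50, "wx": 0, "wy": 0, "wz": 6, "gripper": 50},
    {"x": -90, "y": 30, "z": 60, "wx": 0, "wy": 0, "wz": 9, "gripper": 50},
    {"x": -125, "y": 50, "z": 60, "wx": 0, "wy": 0, "wz": 12, "gripper": 50},
    {"x": -146, "y": 90, "z": 60, "wx": 0, "wy": 0, "wz": 16, "gripper": 50}
  ]
}}

```text
time_s: 37.25
tool_pos: [0.5111, 0.0065, 0.1602]
tcp_rot: [0.001, 0.7, 0.714, 0.0]
force: [0.2, 1.1, -1.4]
width: 0.667
```

Request:
{"api": "move_arm", "payload": {
  "targets": [
    {"x": 0, "y": 45, "z": 0, "wx": 0, "wy": 0, "wz": 0, "gripper": 50},
    {"x": 0, "y": 90, "z": 0, "wx": 0, "wy": 0, "wz": 0, "gripper": 50},
    {"x": 0, "y": 135, "z": 0, "wx": 0, "wy": 0, "wz": 0, "gripper": 50},
    {"x": 0, "y": 180, "z": 0, "wx": 0, "wy": 0, "wz": 0, "gripper": 50},
    {"x": 0, "y": 225, "z": 0, "wx": 0, "wy": 0, "wz": 0, "gripper": 50}
  ]
}}

```text
time_s: 37.75
tool_pos: [0.5125, 0.2339, 0.16]
tcp_rot: [0.0, 0.699, 0.715, 0.001]
force: [0.9, 0.1, -1.3]
width: 0.665
```

Request:
{"api": "move_arm", "payload": {
  "targets": [
    {"x": 0, "y": 45, "z": 0, "wx": 0, "wy": 0, "wz": 0, "gripper": 50},
    {"x": 0, "y": 90, "z": 0, "wx": 0, "wy": 0, "wz": 0, "gripper": 50},
    {"x": 0, "y": 125, "z": 0, "wx": 0, "wy": 0, "wz": 0, "gripper": 50},
    {"x": 0, "y": 139, "z": 0, "wx": 0, "wy": 0, "wz": 0, "gripper": 50},
    {"x": 0, "y": 139, "z": 0, "wx": 0, "wy": 0, "wz": 0, "gripper": 50}
  ]
}}

```text
time_s: 38.25
tool_pos: [0.5124, 0.3724, 0.1595]
tcp_rot: [0.0, 0.699, 0.716, 0.0]
force: [-0.2, -0.4, -1.6]
width: 0.669
```

```bash
python3 -c "
from h import *
feel();print(arm.get_state()['tcp_rot']);s=snap('wrist');save(s,'w11.png');P=pts(s)*1000
# tray walls z ~25
m=(P[...,2]>18)&(P[...,2]<30)&(P[...,0]<620)&(P[...,1]>120);q=P[m];print(cv2.minAreaRect(q[:,:2].astype(np.float32)),np.percentile(q,[1,99],axis=0))"
```

```text
t 38.40 tcp [512.8 369.8 159.3] F [ 0.8  -0.42 -1.14] w 57.3
[ 1.73883463e-04  6.99799041e-01  7.14339653e-01 -3.64005200e-04]
((474.1440734863281, 303.05877685546875), (207.40162658691406, 276.63873291015625), 1.4213247299194336) [[376.23732577 165.3860573   18.19590067]
 [578.77534546 441.34000819  29.62758444]]
```

View pics/w11.png

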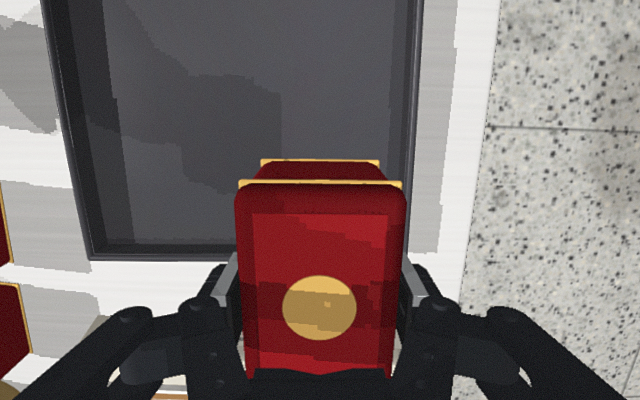

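The tin hangs over the tray's far left corner region, clear of the walls. I'll lower it and let go.

Request:
{"api": "move_arm", "payload": {
  "targets": [
    {"x": 0, "y": 0, "z": -45, "wx": 0, "wy": 0, "wz": 0, "gripper": 50},
    {"x": 0, "y": 0, "z": -85, "wx": 0, "wy": 0, "wz": 0, "gripper": 50},
    {"x": 0, "y": 0, "z": -112, "wx": 0, "wy": 0, "wz": 0, "gripper": 50},
    {"x": 0, "y": 0, "z": -119, "wx": 0, "wy": 0, "wz": 0, "gripper": 50},
    {"x": 0, "y": 0, "z": -124, "wx": 0, "wy": 0, "wz": 0, "gripper": 50}
  ]
}}

```text
time_s: 38.95
tool_pos: [0.513, 0.37, 0.0351]
tcp_rot: [-0.0, 0.7, 0.714, -0.0]
force: [0.8, -0.3, -1.0]
width: 0.669
```

Request:
{"api": "move_arm", "payload": {
  "targets": [
    {"x": 0, "y": 0, "z": 0, "wx": 0, "wy": 0, "wz": 0, "gripper": 50},
    {"x": 0, "y": 0, "z": 0, "wx": 0, "wy": 0, "wz": 0, "gripper": 50}
  ]
}}

```text
time_s: 39.15
tool_pos: [0.5143, 0.3717, 0.0377]
tcp_rot: [0.001, 0.7, 0.715, 0.002]
force: [0.0, 0.2, -0.7]
width: 0.67
```

Request:
{"api": "move_arm", "payload": {
  "targets": [
    {"x": 0, "y": 0, "z": -2, "wx": 0, "wy": 0, "wz": 0, "gripper": 50},
    {"x": 0, "y": 0, "z": -2, "wx": 0, "wy": 0, "wz": 0, "gripper": 50},
    {"x": 0, "y": 0, "z": -2, "wx": 0, "wy": 0, "wz": 0, "gripper": 80},
    {"x": 0, "y": 0, "z": -2, "wx": 0, "wy": 0, "wz": 0, "gripper": 80},
    {"x": 0, "y": 0, "z": -2, "wx": 0, "wy": 0, "wz": 0, "gripper": 80}
  ]
}}

```text
time_s: 39.65
tool_pos: [0.5127, 0.3711, 0.0334]
tcp_rot: [-0.0, 0.699, 0.715, -0.0]
force: [0.5, 0.6, -0.5]
width: 0.941
```

Request:
{"api": "move_arm", "payload": {
  "targets": [
    {"x": 0, "y": 0, "z": 35, "wx": 0, "wy": 0, "wz": 0, "gripper": 85},
    {"x": 0, "y": 0, "z": 80, "wx": 0, "wy": 0, "wz": 0, "gripper": 85},
    {"x": 0, "y": -30, "z": 115, "wx": 0, "wy": 0, "wz": 0, "gripper": 85},
    {"x": 0, "y": -75, "z": 125, "wx": 0, "wy": 0, "wz": 0, "gripper": 85},
    {"x": 0, "y": -120, "z": 125, "wx": 0, "wy": 0, "wz": 0, "gripper": 85}
  ]
}}

```text
time_s: 40.15
tool_pos: [0.5143, 0.2509, 0.162]
tcp_rot: [0.001, 0.699, 0.715, 0.003]
force: [1.1, -0.4, -0.8]
width: 0.995
```

Request:
{"api": "move_arm", "payload": {
  "targets": [
    {"x": 15, "y": -45, "z": 0, "wx": 0, "wy": 0, "wz": -1, "gripper": 85},
    {"x": 40, "y": -85, "z": 0, "wx": 0, "wy": 0, "wz": -3, "gripper": 85},
    {"x": 70, "y": -125, "z": 0, "wx": 0, "wy": 0, "wz": -5, "gripper": 85},
    {"x": 100, "y": -165, "z": 0, "wx": 0, "wy": 0, "wz": -5, "gripper": 85},
    {"x": 130, "y": -190, "z": -20, "wx": 0, "wy": 0, "wz": -5, "gripper": 85}
  ]
}}

```text
time_s: 40.65
tool_pos: [0.646, 0.0583, 0.1419]
tcp_rot: [0.002, 0.731, 0.683, 0.002]
force: [1.1, 0.4, 0.9]
width: 0.993
```

Request:
{"api": "move_arm", "payload": {
  "targets": [
    {"x": 16, "y": -20, "z": -15, "wx": 0, "wy": 0, "wz": 0, "gripper": 85},
    {"x": 16, "y": -20, "z": -15, "wx": 0, "wy": 0, "wz": 0, "gripper": 85},
    {"x": 16, "y": -20, "z": -15, "wx": 0, "wy": 0, "wz": 0, "gripper": 85}
  ]
}}

```text
time_s: 40.95
tool_pos: [0.6583, 0.0409, 0.1225]
tcp_rot: [-0.001, 0.73, 0.683, -0.001]
force: [0.3, 0.2, -0.0]
width: 0.995
```

```bash
python3 -c "
from h import *
feel();print(arm.get_state()['tcp_rot']);tins(snap('wrist'));print('top');tins(snap('top'))"
```

```text
t 41.10 tcp [658.7  42.1 124.3] F [0.01 0.32 0.17] w 85.1
[3.41006761e-04 7.29568281e-01 6.83907707e-01 5.04395480e-04]
tin ctr 567.1 46.2  size 57.7 56.9 yaw -3.6 z 64.3 n 11706
tin ctr 660.7 41.2  size 82.3 56.7 yaw -3.8 z 64.3 n 11635
tin ctr 686.7 210.3  size 69.4 8.4 yaw -89.5 z 66.4 n 936
tin ctr 689.8 166.8  size 11.6 9.8 yaw 1.8 z 64.3 n 239
tin ctr 693.3 211.5  size 70.5 4.1 yaw 89.8 z 64.6 n 331
top
tin ctr 512.2 370.3  size 79.1 57.5 yaw 1.7 z 67.5 n 485
tin ctr 406.0 -325.7  size 52.0 35.2 yaw 87.2 z 69.0 n 192
```

Request:
{"api": "move_arm", "payload": {
  "targets": [
    {"x": 1, "y": 0, "z": -40, "wx": 0, "wy": 0, "wz": 0, "gripper": 85},
    {"x": 1, "y": 0, "z": -76, "wx": 0, "wy": 0, "wz": 0, "gripper": 85},
    {"x": 1, "y": 0, "z": -93, "wx": 0, "wy": 0, "wz": 0, "gripper": 85},
    {"x": 1, "y": 0, "z": -93, "wx": 0, "wy": 0, "wz": 0, "gripper": 50},
    {"x": 1, "y": 0, "z": -93, "wx": 0, "wy": 0, "wz": 0, "gripper": 50}
  ]
}}

```text
time_s: 41.7
tool_pos: [0.6605, 0.0415, 0.0316]
tcp_rot: [0.0, 0.73, 0.684, 0.001]
force: [0.9, 1.7, 1.3]
width: 0.682
```

Request:
{"api": "move_arm", "payload": {
  "targets": [
    {"x": 0, "y": 0, "z": 0, "wx": 0, "wy": 0, "wz": 0, "gripper": 50},
    {"x": 0, "y": 0, "z": 0, "wx": 0, "wy": 0, "wz": 0, "gripper": 50},
    {"x": 0, "y": 0, "z": 0, "wx": 0, "wy": 0, "wz": 0, "gripper": 50},
    {"x": 0, "y": 0, "z": 30, "wx": 0, "wy": 0, "wz": 0, "gripper": 50},
    {"x": 0, "y": 0, "z": 70, "wx": 0, "wy": 0, "wz": 0, "gripper": 50}
  ]
}}

```text
time_s: 42.2
tool_pos: [0.6574, 0.041, 0.0982]
tcp_rot: [-0.002, 0.73, 0.683, -0.002]
force: [1.0, 0.1, -0.5]
width: 0.669
```

Request:
{"api": "move_arm", "payload": {
  "targets": [
    {"x": -20, "y": 0, "z": 30, "wx": 0, "wy": 0, "wz": 2, "gripper": 50},
    {"x": -60, "y": 0, "z": 55, "wx": 0, "wy": 0, "wz": 3, "gripper": 50},
    {"x": -105, "y": 5, "z": 60, "wx": 0, "wy": 0, "wz": 4, "gripper": 50},
    {"x": -138, "y": 35, "z": 60, "wx": 0, "wy": 0, "wz": 5, "gripper": 50},
    {"x": -143, "y": 75, "z": 60, "wx": 0, "wy": 0, "wz": 5, "gripper": 50}
  ]
}}

```text
time_s: 42.7
tool_pos: [0.5135, 0.1155, 0.1603]
tcp_rot: [-0.0, 0.7, 0.714, -0.0]
force: [1.3, -0.4, -1.9]
width: 0.667
```

Request:
{"api": "move_arm", "payload": {
  "targets": [
    {"x": 0, "y": 45, "z": 0, "wx": 0, "wy": 0, "wz": 0, "gripper": 50},
    {"x": 0, "y": 90, "z": 0, "wx": 0, "wy": 0, "wz": 0, "gripper": 50},
    {"x": 0, "y": 120, "z": 0, "wx": 0, "wy": 0, "wz": 0, "gripper": 50},
    {"x": 0, "y": 124, "z": 0, "wx": 0, "wy": 0, "wz": 0, "gripper": 50},
    {"x": 0, "y": 124, "z": 0, "wx": 0, "wy": 0, "wz": 0, "gripper": 50}
  ]
}}

```text
time_s: 43.2
tool_pos: [0.5166, 0.2405, 0.1605]
tcp_rot: [0.0, 0.699, 0.715, -0.0]
force: [0.0, -0.1, -1.4]
width: 0.669
```

Request:
{"api": "move_arm", "payload": {
  "targets": [
    {"x": 0, "y": 0, "z": -45, "wx": 0, "wy": 0, "wz": 0, "gripper": 50},
    {"x": 0, "y": 0, "z": -85, "wx": 0, "wy": 0, "wz": 0, "gripper": 50},
    {"x": 0, "y": 0, "z": -112, "wx": 0, "wy": 0, "wz": 0, "gripper": 50},
    {"x": 0, "y": 0, "z": -120, "wx": 0, "wy": 0, "wz": 0, "gripper": 50},
    {"x": 0, "y": 0, "z": -126, "wx": 0, "wy": 0, "wz": 0, "gripper": 50}
  ]
}}

```text
time_s: 43.7
tool_pos: [0.5151, 0.238, 0.0361]
tcp_rot: [-0.002, 0.7, 0.714, -0.004]
force: [-25.9, -12.0, 44.4]
width: 0.668
```

Request:
{"api": "move_arm", "payload": {
  "targets": [
    {"x": 0, "y": 0, "z": 0, "wx": 0, "wy": 0, "wz": 0, "gripper": 50},
    {"x": 0, "y": 0, "z": 0, "wx": 0, "wy": 0, "wz": 0, "gripper": 50},
    {"x": 0, "y": 0, "z": 0, "wx": 0, "wy": 0, "wz": 0, "gripper": 80},
    {"x": 0, "y": 0, "z": 0, "wx": 0, "wy": 0, "wz": 0, "gripper": 80},
    {"x": 0, "y": 0, "z": 0, "wx": 0, "wy": 0, "wz": 0, "gripper": 80}
  ]
}}

```text
time_s: 44.2
tool_pos: [0.5172, 0.2401, 0.0348]
tcp_rot: [0.0, 0.7, 0.715, 0.0]
force: [0.6, -0.4, 0.8]
width: 0.936
```

Request:
{"api": "move_arm", "payload": {
  "targets": [
    {"x": 0, "y": 0, "z": 35, "wx": 0, "wy": 0, "wz": 0, "gripper": 85},
    {"x": 0, "y": 0, "z": 80, "wx": 0, "wy": 0, "wz": 0, "gripper": 85},
    {"x": 0, "y": -30, "z": 110, "wx": 0, "wy": 0, "wz": 0, "gripper": 85},
    {"x": 10, "y": -75, "z": 110, "wx": 0, "wy": 0, "wz": -2, "gripper": 85},
    {"x": 20, "y": -120, "z": 100, "wx": 0, "wy": 0, "wz": -5, "gripper": 85}
  ]
}}

```text
time_s: 44.7
tool_pos: [0.5391, 0.1196, 0.1382]
tcp_rot: [0.002, 0.73, 0.684, 0.003]
force: [-0.4, -0.6, 0.3]
width: 0.995
```

Request:
{"api": "move_arm", "payload": {
  "targets": [
    {"x": 10, "y": -45, "z": 0, "wx": 0, "wy": 0, "wz": 0, "gripper": 85},
    {"x": 18, "y": -73, "z": -10, "wx": 0, "wy": 0, "wz": 0, "gripper": 85},
    {"x": 18, "y": -73, "z": -10, "wx": 0, "wy": 0, "wz": 0, "gripper": 85},
    {"x": 18, "y": -73, "z": -10, "wx": 0, "wy": 0, "wz": 0, "gripper": 85}
  ]
}}

```text
time_s: 45.1
tool_pos: [0.5546, 0.0467, 0.1241]
tcp_rot: [-0.0, 0.73, 0.683, -0.0]
force: [0.3, -0.2, 0.0]
width: 0.994
```

```bash
python3 -c "
from h import *
feel();print(arm.get_state()['tcp_rot']);tins(snap('wrist'));print('top');tins(snap('top'))"
```

```text
t 45.25 tcp [554.8  48.1 124.7] F [ 0.14  0.49 -0.19] w 85.2
[6.59828408e-05 7.29520463e-01 6.83958951e-01 2.08734739e-04]
tin ctr 443.0 37.6  size 57.1 30.7 yaw 73.6 z 64.0 n 5301
tin ctr 519.4 225.9  size 83.4 38.0 yaw 1.9 z 67.7 n 7489
tin ctr 578.2 58.1  size 82.5 57.0 yaw -4.0 z 64.3 n 10644
top
tin ctr 517.5 239.4  size 82.3 58.0 yaw -0.4 z 67.4 n 502
tin ctr 513.4 370.9  size 80.8 57.3 yaw 0.8 z 67.1 n 491
tin ctr 405.1 -325.8  size 51.3 32.7 yaw 89.2 z 69.1 n 197
```

The second tin has been knocked to (578,58), so I'll adjust and grip it there, with a gentler touchdown this time.

Request:
{"api": "move_arm", "payload": {
  "targets": [
    {"x": 23, "y": 10, "z": 0, "wx": 0, "wy": 0, "wz": 0, "gripper": 85},
    {"x": 23, "y": 10, "z": -40, "wx": 0, "wy": 0, "wz": 0, "gripper": 85},
    {"x": 23, "y": 10, "z": -76, "wx": 0, "wy": 0, "wz": 0, "gripper": 85},
    {"x": 23, "y": 10, "z": -93, "wx": 0, "wy": 0, "wz": 0, "gripper": 85},
    {"x": 23, "y": 10, "z": -93, "wx": 0, "wy": 0, "wz": 0, "gripper": 50}
  ]
}}

```text
time_s: 45.85
tool_pos: [0.5749, 0.0579, 0.0279]
tcp_rot: [-0.002, 0.73, 0.684, -0.002]
force: [-0.8, -0.2, -0.3]
width: 0.855
```

Request:
{"api": "move_arm", "payload": {
  "targets": [
    {"x": 0, "y": 0, "z": 0, "wx": 0, "wy": 0, "wz": 0, "gripper": 50},
    {"x": 0, "y": 0, "z": 0, "wx": 0, "wy": 0, "wz": 0, "gripper": 50},
    {"x": 0, "y": 0, "z": 0, "wx": 0, "wy": 0, "wz": 0, "gripper": 50},
    {"x": 0, "y": 0, "z": 0, "wx": 0, "wy": 0, "wz": 0, "gripper": 50},
    {"x": 0, "y": 0, "z": 35, "wx": 0, "wy": 0, "wz": 0, "gripper": 50}
  ]
}}

```text
time_s: 46.35
tool_pos: [0.5735, 0.0569, 0.0618]
tcp_rot: [-0.004, 0.73, 0.683, -0.004]
force: [-0.6, 0.3, -2.7]
width: 0.667
```

Request:
{"api": "move_arm", "payload": {
  "targets": [
    {"x": 0, "y": 0, "z": 45, "wx": 0, "wy": 0, "wz": 0, "gripper": 50},
    {"x": -10, "y": 20, "z": 85, "wx": 0, "wy": 0, "wz": 1, "gripper": 50},
    {"x": -30, "y": 58, "z": 95, "wx": 0, "wy": 0, "wz": 2, "gripper": 50},
    {"x": -52, "y": 98, "z": 95, "wx": 0, "wy": 0, "wz": 3, "gripper": 50},
    {"x": -74, "y": 138, "z": 95, "wx": 0, "wy": 0, "wz": 4, "gripper": 50}
  ]
}}

```text
time_s: 46.85
tool_pos: [0.5035, 0.1962, 0.1629]
tcp_rot: [0.001, 0.706, 0.708, 0.001]
force: [0.3, 0.4, -1.8]
width: 0.671
```

Request:
{"api": "move_arm", "payload": {
  "targets": [
    {"x": -22, "y": 40, "z": 0, "wx": 0, "wy": 0, "wz": 1, "gripper": 50},
    {"x": -44, "y": 80, "z": 0, "wx": 0, "wy": 0, "wz": 1, "gripper": 50},
    {"x": -66, "y": 120, "z": 0, "wx": 0, "wy": 0, "wz": 1, "gripper": 50},
    {"x": -86, "y": 158, "z": 0, "wx": 0, "wy": 0, "wz": 1, "gripper": 50},
    {"x": -91, "y": 173, "z": 0, "wx": 0, "wy": 0, "wz": 1, "gripper": 50}
  ]
}}

```text
time_s: 47.35
tool_pos: [0.4108, 0.3706, 0.1618]
tcp_rot: [-0.0, 0.698, 0.716, 0.0]
force: [0.1, -1.4, -1.6]
width: 0.669
```

Request:
{"api": "move_arm", "payload": {
  "targets": [
    {"x": 0, "y": 0, "z": 0, "wx": 0, "wy": 0, "wz": 0, "gripper": 50},
    {"x": 0, "y": 0, "z": 0, "wx": 0, "wy": 0, "wz": 0, "gripper": 50}
  ]
}}

```text
time_s: 47.55
tool_pos: [0.413, 0.3676, 0.1614]
tcp_rot: [0.0, 0.699, 0.715, -0.0]
force: [-0.1, -0.7, -1.0]
width: 0.67
```

Request:
{"api": "move_arm", "payload": {
  "targets": [
    {"x": 0, "y": 0, "z": -45, "wx": 0, "wy": 0, "wz": 0, "gripper": 50},
    {"x": 0, "y": 0, "z": -85, "wx": 0, "wy": 0, "wz": 0, "gripper": 50},
    {"x": 0, "y": 0, "z": -112, "wx": 0, "wy": 0, "wz": 0, "gripper": 50},
    {"x": 0, "y": 0, "z": -118, "wx": 0, "wy": 0, "wz": 0, "gripper": 50},
    {"x": 0, "y": 0, "z": -120, "wx": 0, "wy": 0, "wz": 0, "gripper": 50}
  ]
}}

```text
time_s: 48.05
tool_pos: [0.4132, 0.3668, 0.0408]
tcp_rot: [-0.0, 0.7, 0.714, -0.001]
force: [1.0, -0.0, -0.5]
width: 0.671
```

Request:
{"api": "move_arm", "payload": {
  "targets": [
    {"x": 0, "y": 0, "z": -2, "wx": 0, "wy": 0, "wz": 0, "gripper": 50},
    {"x": 0, "y": 0, "z": -4, "wx": 0, "wy": 0, "wz": 0, "gripper": 50},
    {"x": 0, "y": 0, "z": -6, "wx": 0, "wy": 0, "wz": 0, "gripper": 50},
    {"x": 0, "y": 0, "z": -7, "wx": 0, "wy": 0, "wz": 0, "gripper": 50}
  ]
}}

```text
time_s: 48.45
tool_pos: [0.4138, 0.3687, 0.0363]
tcp_rot: [0.0, 0.699, 0.715, 0.001]
force: [-2.6, -3.6, 10.0]
width: 0.667
```

Request:
{"api": "move_arm", "payload": {
  "targets": [
    {"x": 0, "y": 0, "z": 1, "wx": 0, "wy": 0, "wz": 0, "gripper": 80},
    {"x": 0, "y": 0, "z": 1, "wx": 0, "wy": 0, "wz": 0, "gripper": 80},
    {"x": 0, "y": 0, "z": 1, "wx": 0, "wy": 0, "wz": 0, "gripper": 80},
    {"x": 0, "y": 0, "z": 35, "wx": 0, "wy": 0, "wz": 0, "gripper": 85},
    {"x": 0, "y": 0, "z": 80, "wx": 0, "wy": 0, "wz": 0, "gripper": 85}
  ]
}}

```text
time_s: 48.95
tool_pos: [0.4106, 0.3665, 0.1119]
tcp_rot: [-0.001, 0.699, 0.715, -0.004]
force: [1.1, 1.4, 0.4]
width: 0.994
```

Request:
{"api": "move_arm", "payload": {
  "targets": [
    {"x": 1, "y": -35, "z": 25, "wx": 0, "wy": 0, "wz": -3, "gripper": 85},
    {"x": 2, "y": -80, "z": 25, "wx": 0, "wy": 0, "wz": -6, "gripper": 85},
    {"x": 3, "y": -125, "z": 25, "wx": 0, "wy": 0, "wz": -10, "gripper": 85},
    {"x": 4, "y": -170, "z": 25, "wx": 0, "wy": 0, "wz": -14, "gripper": 85},
    {"x": 4, "y": -215, "z": 20, "wx": 0, "wy": 0, "wz": -18, "gripper": 85}
  ]
}}

```text
time_s: 49.45
tool_pos: [0.417, 0.1517, 0.1352]
tcp_rot: [0.001, 0.803, 0.596, 0.001]
force: [1.1, -0.3, 0.7]
width: 0.994
```

Request:
{"api": "move_arm", "payload": {
  "targets": [
    {"x": 0, "y": -45, "z": 0, "wx": 0, "wy": 0, "wz": 0, "gripper": 85},
    {"x": 0, "y": -90, "z": 0, "wx": 0, "wy": 0, "wz": 0, "gripper": 85},
    {"x": 0, "y": -106, "z": -10, "wx": 0, "wy": 0, "wz": 0, "gripper": 85},
    {"x": 0, "y": -106, "z": -10, "wx": 0, "wy": 0, "wz": 0, "gripper": 85},
    {"x": 0, "y": -106, "z": -10, "wx": 0, "wy": 0, "wz": 0, "gripper": 85}
  ]
}}

```text
time_s: 49.95
tool_pos: [0.4166, 0.0472, 0.1242]
tcp_rot: [-0.0, 0.803, 0.596, -0.0]
force: [-0.4, -0.2, -0.5]
width: 0.994
```

```bash
python3 -c "
from h import *
feel();print(arm.get_state()['tcp_rot']);tins(snap('wrist'));print('top');tins(snap('top'))"
```

```text
t 50.10 tcp [417.   48.  124.7] F [-0.13  0.01 -0.11] w 84.8
[3.07789032e-05 8.02168791e-01 5.97097292e-01 2.33949150e-04]
tin ctr 417.2 45.9  size 82.3 57.4 yaw -17.2 z 64.3 n 11707
tin ctr 518.8 222.7  size 83.6 33.4 yaw -2.0 z 67.6 n 5737
top
tin ctr 519.0 239.4  size 80.0 58.5 yaw -0.2 z 67.6 n 497
tin ctr 512.9 370.5  size 80.4 57.7 yaw 1.3 z 67.2 n 478
tin ctr 414.7 366.7  size 75.5 55.1 yaw 0.4 z 68.0 n 456
tin ctr 406.1 -327.4  size 49.5 35.7 yaw 88.0 z 69.5 n 196
```

Now the last empty, to (417,239).

Request:
{"api": "move_arm", "payload": {
  "targets": [
    {"x": 0, "y": -1, "z": -40, "wx": 0, "wy": 0, "wz": 0, "gripper": 85},
    {"x": 0, "y": -1, "z": -76, "wx": 0, "wy": 0, "wz": 0, "gripper": 85},
    {"x": 0, "y": -1, "z": -92, "wx": 0, "wy": 0, "wz": 0, "gripper": 85},
    {"x": 0, "y": -1, "z": -93, "wx": 0, "wy": 0, "wz": 0, "gripper": 50},
    {"x": 0, "y": -1, "z": -93, "wx": 0, "wy": 0, "wz": 0, "gripper": 50}
  ]
}}

```text
time_s: 50.7
tool_pos: [0.417, 0.0466, 0.0317]
tcp_rot: [-0.0, 0.802, 0.597, 0.0]
force: [-0.2, 1.8, 2.2]
width: 0.684
```

Request:
{"api": "move_arm", "payload": {
  "targets": [
    {"x": 0, "y": 0, "z": 0, "wx": 0, "wy": 0, "wz": 0, "gripper": 50},
    {"x": 0, "y": 0, "z": 0, "wx": 0, "wy": 0, "wz": 0, "gripper": 50},
    {"x": 0, "y": 0, "z": 0, "wx": 0, "wy": 0, "wz": 0, "gripper": 50},
    {"x": 0, "y": 0, "z": 30, "wx": 0, "wy": 0, "wz": 0, "gripper": 50},
    {"x": 0, "y": 0, "z": 70, "wx": 0, "wy": 0, "wz": 0, "gripper": 50}
  ]
}}

```text
time_s: 51.2
tool_pos: [0.4146, 0.046, 0.1001]
tcp_rot: [-0.002, 0.803, 0.596, -0.002]
force: [1.4, 0.5, -0.9]
width: 0.667
```

Request:
{"api": "move_arm", "payload": {
  "targets": [
    {"x": 0, "y": 20, "z": 40, "wx": 0, "wy": 0, "wz": 4, "gripper": 50},
    {"x": 0, "y": 60, "z": 55, "wx": 0, "wy": 0, "wz": 8, "gripper": 50},
    {"x": 0, "y": 105, "z": 55, "wx": 0, "wy": 0, "wz": 12, "gripper": 50},
    {"x": 0, "y": 150, "z": 55, "wx": 0, "wy": 0, "wz": 16, "gripper": 50},
    {"x": 0, "y": 185, "z": 55, "wx": 0, "wy": 0, "wz": 18, "gripper": 50}
  ]
}}

```text
time_s: 51.7
tool_pos: [0.4166, 0.2333, 0.1572]
tcp_rot: [0.0, 0.698, 0.716, 0.001]
force: [0.9, -0.4, -1.9]
width: 0.662
```

Request:
{"api": "move_arm", "payload": {
  "targets": [
    {"x": 0, "y": 6, "z": 0, "wx": 0, "wy": 0, "wz": 0, "gripper": 50},
    {"x": 0, "y": 6, "z": 0, "wx": 0, "wy": 0, "wz": 0, "gripper": 50},
    {"x": 0, "y": 6, "z": 0, "wx": 0, "wy": 0, "wz": 0, "gripper": 50}
  ]
}}

```text
time_s: 52.0
tool_pos: [0.4166, 0.2364, 0.1562]
tcp_rot: [0.0, 0.7, 0.714, -0.0]
force: [-0.1, -0.3, -0.9]
width: 0.671
```

Request:
{"api": "move_arm", "payload": {
  "targets": [
    {"x": 0, "y": 1, "z": -45, "wx": 0, "wy": 0, "wz": 0, "gripper": 50},
    {"x": 0, "y": 1, "z": -85, "wx": 0, "wy": 0, "wz": 0, "gripper": 50},
    {"x": 0, "y": 1, "z": -107, "wx": 0, "wy": 0, "wz": 0, "gripper": 50},
    {"x": 0, "y": 1, "z": -113, "wx": 0, "wy": 0, "wz": 0, "gripper": 50},
    {"x": 0, "y": 1, "z": -115, "wx": 0, "wy": 0, "wz": 0, "gripper": 50}
  ]
}}

```text
time_s: 52.5
tool_pos: [0.4167, 0.237, 0.041]
tcp_rot: [-0.0, 0.7, 0.714, -0.0]
force: [0.5, 0.1, -0.3]
width: 0.673
```

Request:
{"api": "move_arm", "payload": {
  "targets": [
    {"x": 0, "y": 0, "z": -2, "wx": 0, "wy": 0, "wz": 0, "gripper": 50},
    {"x": 0, "y": 0, "z": -4, "wx": 0, "wy": 0, "wz": 0, "gripper": 50},
    {"x": 0, "y": 0, "z": -6, "wx": 0, "wy": 0, "wz": 0, "gripper": 50},
    {"x": 0, "y": 0, "z": -7, "wx": 0, "wy": 0, "wz": 0, "gripper": 50}
  ]
}}

```text
time_s: 52.9
tool_pos: [0.4178, 0.2384, 0.0361]
tcp_rot: [0.0, 0.699, 0.715, 0.001]
force: [-3.8, -2.6, 12.2]
width: 0.67
```

Request:
{"api": "move_arm", "payload": {
  "targets": [
    {"x": 0, "y": 0, "z": 1, "wx": 0, "wy": 0, "wz": 0, "gripper": 80},
    {"x": 0, "y": 0, "z": 1, "wx": 0, "wy": 0, "wz": 0, "gripper": 80},
    {"x": 0, "y": 0, "z": 1, "wx": 0, "wy": 0, "wz": 0, "gripper": 80},
    {"x": 0, "y": 0, "z": 35, "wx": 0, "wy": 0, "wz": 0, "gripper": 85},
    {"x": 0, "y": 0, "z": 80, "wx": 0, "wy": 0, "wz": 0, "gripper": 85}
  ]
}}

```text
time_s: 53.4
tool_pos: [0.4144, 0.237, 0.1123]
tcp_rot: [-0.001, 0.699, 0.715, -0.003]
force: [1.4, 1.0, -0.2]
width: 0.994
```

Request:
{"api": "move_arm", "payload": {
  "targets": [
    {"x": 0, "y": 0, "z": 45, "wx": 0, "wy": 0, "wz": 0, "gripper": 85},
    {"x": 0, "y": 0, "z": 90, "wx": 0, "wy": 0, "wz": 0, "gripper": 85},
    {"x": 0, "y": 0, "z": 135, "wx": 0, "wy": 0, "wz": 0, "gripper": 85},
    {"x": 0, "y": 40, "z": 150, "wx": 0, "wy": 0, "wz": 0, "gripper": 85},
    {"x": 0, "y": 80, "z": 150, "wx": 0, "wy": 0, "wz": 0, "gripper": 85}
  ]
}}

```text
time_s: 53.9
tool_pos: [0.4186, 0.3195, 0.2695]
tcp_rot: [0.001, 0.7, 0.714, 0.004]
force: [1.2, 0.2, 0.2]
width: 0.994
```

Request:
{"api": "move_arm", "payload": {
  "targets": [
    {"x": -40, "y": 45, "z": 0, "wx": 0, "wy": 0, "wz": 0, "gripper": 85},
    {"x": -70, "y": 90, "z": 0, "wx": 0, "wy": 0, "wz": 0, "gripper": 85},
    {"x": -100, "y": 130, "z": 0, "wx": 0, "wy": 0, "wz": 0, "gripper": 85},
    {"x": -120, "y": 170, "z": 0, "wx": 0, "wy": 0, "wz": 0, "gripper": 85},
    {"x": -120, "y": 200, "z": 0, "wx": 0, "wy": 0, "wz": 0, "gripper": 85}
  ]
}}

```text
time_s: 54.4
tool_pos: [0.2939, 0.52, 0.2644]
tcp_rot: [-0.0, 0.698, 0.716, 0.0]
force: [0.8, -0.3, -0.1]
width: 0.993
```

```bash
python3 -c "
from h import *
feel();t=snap('top');tins(t);s=snap('side');P=pts(s)*1000
m=(P[...,2]>240)&(P[...,2]<290)&(abs(P[...,1]+328)<60)&(abs(P[...,0]-591)<20);print('bar top',np.percentile(P[m][:,2],[50,90]))
a=t['color'][...,::-1][0:290,140:470];b=s['color'][...,::-1][110:400,230:560]
cv2.imwrite('pics/f.png',cv2.resize(np.hstack([a,b]),None,fx=1.2,fy=1.2,interpolation=cv2.INTER_CUBIC))"
```

```text
t 54.55 tcp [295.7 519.4 263.4] F [-0.36 -0.21  0.23] w 84.9
tin ctr 518.9 239.7  size 80.1 58.3 yaw -0.7 z 67.2 n 494
tin ctr 513.4 371.3  size 80.6 58.6 yaw 0.4 z 67.6 n 486
tin ctr 418.1 238.2  size 81.2 56.9 yaw 0.2 z 67.1 n 516
tin ctr 414.8 368.1  size 81.6 58.2 yaw 0.2 z 67.4 n 495
tin ctr 406.4 -327.2  size 48.9 35.6 yaw 88.6 z 69.2 n 186
bar top [271.94207095 274.59170842]
```

View pics/f.png

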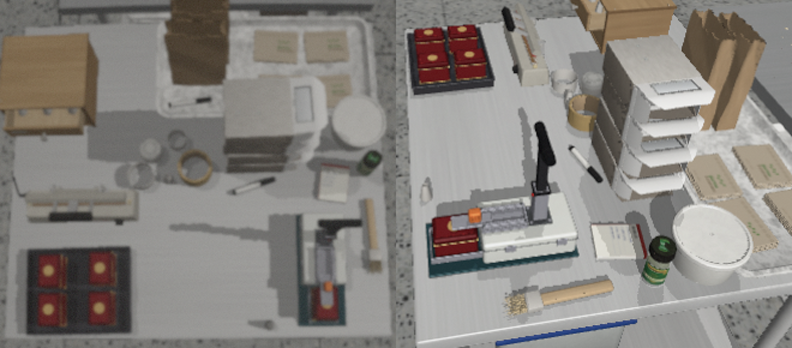

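All four empties stand in the tray, the lock covers the full tin, the handle is up, and the bystanders are where they were. I'll hand in.

```bash
python3 -c "
from rig import arm
print(arm.hand_in())"
```

```text
the job is handed in; nothing more can be done
None
```

The job is done and handed in at about 55 s of robot time; the hand-in reports no verdict.

**What I did:**
- I felt all five tins. Four pulled about 1.1–1.8 N and one about 4.5 N, which is the full one. I drew the lock before lifting that fifth tin, having found it by elimination, and its weight confirmed it.
- I drew the lock to its rear stop, stood the full tin in the bay and pushed the lock home until it stopped at about 12 N.
- I pulled the handle up until it held, then stood the four empties in the tray. One of them had been knocked about 25 mm aside during the run; I found it and picked it up from there.

**Last checks:**
- **Empties:** all four stand upright in the tray, lids at about 67 mm.
- **Full tin and lock:** the tin's lid was flat at about 70 mm, and the bolt's front sat 5 mm past the bay's centre.
- **Handle:** it stayed up after I let go (bar top about 274 mm, roughly 87 mm of travel) with the red button out. That is close to the latch threshold, but it had not moved about 20 s later.
- **Other items:** in the final top and side pictures they look unmoved.

**Not ideal:**
- One empty was set down too fast and gave a brief wrist force of about 53 N in total (44 N of it upward). That is under the 120 N wrist limit; it came through the held tin, not the gripper's body. The tin stayed upright.
- The wrist camera read the caddy about 2 mm off in y compared with contact; I corrected for it.

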